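# Restock the cook's sloped jar lanes and stand the squeeze bottle on its plate

### The job

Set up the cook's station: put the two slim spice jars into the narrow sloped lane, the green-capped one foremost, down against the stop where the cook takes it first, and the black-capped one right behind it; put the two broad jars into the wide sloped lane, the red-capped relish foremost against the stop and the white-lidded jar right behind it. Stand the squeeze bottle upright in the middle of the small plate that catches its drips. Knock nothing over, and leave the onion and the tumbler of herbs where they are.

Things in the scene. Friction and masses are not known exactly. Their poses are not given: they have to be found in the camera images.
- narrow_lane: Narrow lane: fixed, sloped, bright steel with slippery white strips, 53 mm wide inside, 75 outside. Origin on the worktop under its middle; x up the lane to its open back. Strips 31 + 0.194 x mm high, from the stop's face (x = -77, rising 55 mm) to x = 77; side walls 25 mm above them, flared to 65. Set jars at x = 40, 6 mm over the strips; they slide to the stop and lean 11 deg.
- wide_lane: Wide lane: fixed, sloped, bright steel with slippery white strips, 70 mm wide inside, 92 outside. Origin on the worktop under its middle; x up the lane to its open back. Strips 31 + 0.194 x mm high, from the stop's face (x = -77, rising 55 mm) to x = 77; side walls 25 mm above them, flared to 82. Set jars at x = 40, 6 mm over the strips; they slide to the stop and lean 11 deg.
- drip_plate: small cream-coloured round plate, loose, 99 mm across, rim 16 mm high, nearly flat inside: the bottle's foot comes to rest 10 mm above the plate's underside. Origin: centre of its underside; z up
- herb_jar: slim glass spice jar with dried green herbs and a green cap, squarish, 44 mm across (48 over its rounded corners), 100 mm tall (cap from 80 mm up, 43 mm across). Origin: centre of its underside, z up to the cap. Best gripped about 72 mm up
- chilli_jar: slim glass spice jar with a black cap and a dark label, 44 mm across (42 mm body), 106 mm tall (cap from 85 mm up, 43 mm across). Origin: centre of its underside, z up to the cap. Best gripped about 76 mm up
- relish_jar: broad orange-red relish jar with a red cap, 57 mm across up to 73 mm, cap 47 mm across, 94 mm tall. Origin: centre of its underside, z up to the cap. Best gripped about 58 mm up
- white_jar: broad glass jar with beige contents and a white lid, 61 mm across, 85 mm tall. Origin: centre of its underside, z up to the lid. Best gripped about 58 mm up
- squeeze_bottle: squeeze bottle with pale yellow contents, 57 mm across, 122 mm tall, with a red collar (28 mm across, from 90 to 103 mm up) and a thin dark nozzle above. Shoulder slopes from 50 mm up: grip it by the collar, with the fingertips about 88 mm up. Origin: centre of its underside, z up to the nozzle
- onion: brown onion lying on the worktop at the back right, 82 mm across, 94 mm tall; not to be moved. Origin: its underside
- herb_cup: clear tumbler with cut green herbs, 76 mm across, 101 mm tall, behind the lanes; not to be moved. Origin: centre of its underside

How it is judged:
By the outcome, as a careful person would: the job done as asked, in the order asked, and still so for the second after the job is handed in, with the robot touching nothing.
It also fails if it takes over 120 s, if anything falls off the work surface, if the arm or the gripper's body presses on something with over 40 N, if the wrist force passes 120 N, or if a joint passes its speed limit or range.

### The arm

A 6-joint arm with a two-finger parallel gripper is mounted at the origin on a cart in front of the work surface, level with it; the furniture and walls round the work are solid. World frame = base frame: x ahead of the robot, y to its left, z up, the work surface at z = 0. Lengths are in m, angles in rad, forces in N, time in s.
With the tool pointing down it reaches from about 0.25 to 0.725 m from the base axis. Payload 4 kg.
Tool frame: the origin (TCP) lies midway between the tips of the shut fingers; the grasp point (between the pads) lies 19 mm behind it; z points along the fingers, y is the line along which they close (so a half turn about z gives the same grasp; the last joint's range is limited). The gripper opens to 85 mm and grips with 20 to 120 N. Pads are 22 mm wide; open, the fingers measure 114 mm over their backs; the gripper's body (76 mm by 85 mm) begins 54 mm behind the grasp point. The pads swing forward as they close: fully open they stand 13 mm farther back than shut.
Start: joints at [1.336, 0.241, 0.005, 1.335, 0, 1.571], TCP at [0.116, 0.486, 0.2] pointing down, gripper open.
Joint ranges: [-2.72, 2.72], [-1.05, 1.87], [-1.09, 1.28], [-1.99, 2.15], [-1.42, 1.44], [-3.14, 3.14]. Speed limits (rad/s): [2.79, 2.79, 3.14, 3.14, 3.14, 3.14].

### API

Orientations are given as a unit quaternion [x, y, z, w].
In Python, from plant import sensors, cams, sign_off, finder gives the robot as it stands.
- The arm moves only by the tool apply_moves, never from a script. Its argument "commands" is a list of rows, each an object of numbers: "x", "y", "z": the shift along the tool's x, y, z in mm; "turn": the turn about the tool's z in rad; "claw": the opening, from -1 (shut) to 1 (fully open). A call has 1 to 5 rows; each row shifts and turns the commanded pose from where the row before left it, along the tool's axes as they then stand; what a row does not reach is not made up. A row lasts 1/8 s, in which the tool goes at most 62.5 mm and 10.7 degrees, less where a joint would pass 70% of its speed; a pose out of reach is approached as far as the arm can. A call is refused whole if a number of a shift passes 62.5 or a number of a turn 0.188, either way. A call with a gripper value outside its range is refused whole. The fingers move at their own pace and stop on an object; "squeeze" is the grip in N (left out, the last holds). Time passes only in rows, so rows that do not move let the fingers close. It gives the time, the measured TCP pose, the force, the opening and the grip force at its end, in the units of the state.
- sensors.observe(): the state, without advancing time (a new reading comes with each control period).
- cams.snapshot(name): name is "scene" or "side" or "wrist"; returns the picture (480x640x3 uint8, blue, green, red); there is no depth.
- cams.get_calibration(name): a dict with "mtx" (3x3 intrinsics, pixels), "eye" and "rotation" of the camera in the world; the wrist camera has in their place "mount" (4x4, takes a point from camera to tool coordinates, whose origin is the TCP and whose axes are the flange's). Camera axes: x right, y down, z forward; pixel columns grow to the right and rows downward; lengths in m; the calibration is good to about 2 mm. A picture is of the moment at which its call begins: read the wrist's pose just before it. get_calibration takes no time and is no camera call.
- sign_off(): hands the job in; it is judged then, once.
Trained networks look in the newest picture that a camera, given by its name, has taken for a name from the list of things; names that differ only in an ending like _2 or _b are one class to them, and where a whole thing is asked for, a point or a joint stands for the part that bears it (a point fixed in the world has none). Each returns a list of dicts, best first, with "conf" (0 to 1); they miss things now and then, are a little off and sometimes report something else, mostly with a low value. They report only what shows in the picture. A call takes as long as a camera call.
- finder.spot_in(camera, thing): "location" ([x, y, z] in m, in world coordinates, good to about 4 mm: the middle of the surface that is visible of it).
The state is a dict: "time_s": time; "joint_pos": joint angles; "joint_velocities": joint speeds; "joint_torque": joint torques, N m; "tool_pos": TCP position; "eef_rot": TCP orientation; "contact_force": force on the tool from outside, world axes, zero at the start; "moment": the same for the moment, N m; "grip_width": finger opening in m; "grip_force": force on a finger pad.
Only numpy, scipy, OpenCV 4.12 (cv2) and the standard library are available. Lean on these libraries where they do the work, as an engineer would, in place of code of your own. Each camera call takes 0.05 s, during which the arm holds its last target. There are 200 camera calls.

## Working session

There is one attempt and no reset: what is moved stays moved. The work goes in short steps, Python scripts to look and compute and a tool call to move; the robot and the scene stay as the last step left them, time stands still between calls to the robot, and variables do not carry over. Pictures are saved under pics/ and viewed, at most 14 in all, crops included, and the job is handed in when it is done.

Besides the shell and the picture viewer there is one more tool, called after "Call:" in YAML: its name, and indented under it one key for each argument. apply_moves: Moves the arm, as the interface text tells. Its arguments: {"type":"object","properties":{"commands":{"type":"array"},"squeeze":{"type":"number"}},"required":["commands"]}

```bash
ls; mkdir -p pics; python3 - <<'E'
from plant import sensors, cams, finder
import cv2,numpy as np
s=sensors.observe(); print({k:np.round(v,3).tolist() for k,v in s.items()})
for c in("scene","side"):
    im=cams.snapshot(c); cv2.imwrite(f"pics/{c}0.png",im)
    k=cams.get_calibration(c); print(c,np.round(k["eye"],3).tolist(),np.round(k["rotation"],3).tolist())
    for t in "narrow_lane wide_lane drip_plate herb_jar chilli_jar relish_jar white_jar squeeze_bottle onion herb_cup".split():
        print(t,[(np.round(d["location"],3).tolist(),round(d["conf"],2)) for d in finder.spot_in(c,t)[:2]])
print(cams.get_calibration("wrist"))
E
```

```text
pics
{'time_s': 0.0, 'joint_pos': [1.336, 0.241, 0.004, 1.335, -0.0, 1.571], 'joint_velocities': [-0.002, 0.001, 0.0, -0.001, -0.001, 0.001], 'joint_torque': [0.001, -37.232, 25.241, 0.017, 0.0, -0.0], 'tool_pos': [0.116, 0.486, 0.2], 'eef_rot': [0.117, 0.993, -0.001, -0.0], 'contact_force': [0.176, -0.308, 0.046], 'moment': [0.016, -0.028, 0.037], 'grip_force': 0.0, 'grip_width': 0.085}
scene [0.162, -0.472, 0.749] [0.846, -0.415, 0.141, -0.304]
narrow_lane [([0.586, -0.245, 0.037], 0.64)]
wide_lane [([0.613, -0.109, 0.037], 0.72)]
drip_plate [([0.623, 0.033, 0.016], 0.61), ([0.411, -0.022, 0.071], 0.19)]
herb_jar []
chilli_jar [([0.426, -0.207, 0.085], 0.96)]
relish_jar [([0.43, -0.113, 0.069], 0.94)]
white_jar [([0.406, 0.082, 0.075], 0.73)]
squeeze_bottle [([0.415, -0.023, 0.07], 0.56)]
onion [([0.754, -0.243, 0.058], 0.82), ([0.432, -0.113, 0.069], 0.48)]
herb_cup [([0.77, -0.061, 0.067], 0.75)]
side [0.066, -0.191, 0.909] [0.74, -0.616, 0.173, -0.208]
narrow_lane [([0.592, -0.25, 0.036], 0.65)]
wide_lane [([0.618, -0.112, 0.037], 0.95)]
drip_plate [([0.623, 0.029, 0.013], 0.6),
[... 232 characters left out ...]
0.401, 0.094, 0.081], 0.84), ([0.411, -0.281, 0.086], 0.65)]
squeeze_bottle [([0.411, -0.015, 0.081], 0.63)]
onion [([0.757, -0.24, 0.06], 0.72)]
herb_cup [([0.771, -0.06, 0.062], 0.63)]
{'mtx': array([[424.77634907,   0.        , 315.90039662],
       [  0.        , 424.77634907, 238.86163322],
       [  0.        ,   0.        ,   1.        ]]), 'mount': array([[-3.55818859e-04, -9.63982208e-01, -2.65966494e-01,
         6.71215880e-02],
       [ 9.99999153e-01, -6.75957667e-04,  1.11214237e-03,
         1.71177613e-03],
       [-1.25186755e-03, -2.65965873e-01,  9.63981632e-01,
        -1.74107788e-01],
       [ 0.00000000e+00,  0.00000000e+00,  0.00000000e+00,
         1.00000000e+00]])}
```

View pics/scene0.png

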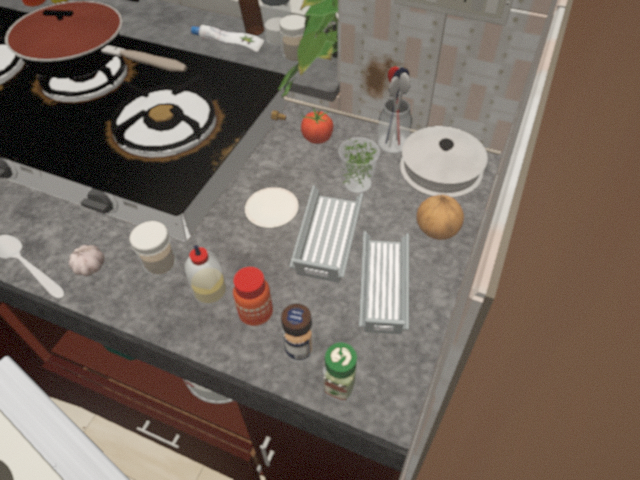

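View pics/side0.png

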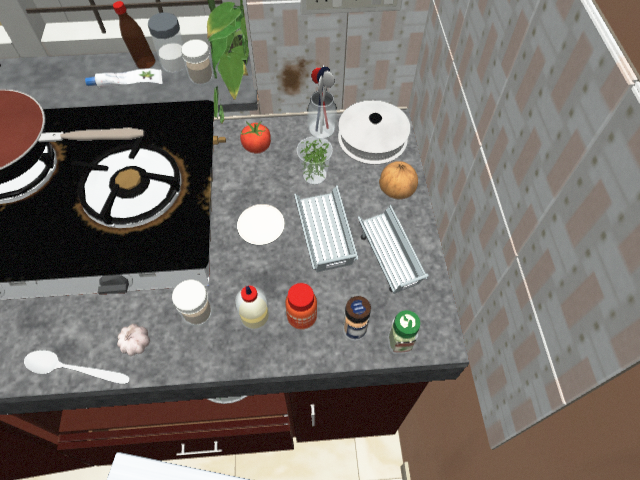

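Both views show the jars in a front row (white, bottle, relish, chilli, herb), the plate at (260,224) in side, and the lanes at (326,228) and (393,248). I still need to tell which end has the stop, so I'll enlarge the lanes.

```bash
python3 - <<'E'
import cv2,numpy as np
a=cv2.imread("pics/scene0.png")[180:340,285:420]; b=cv2.imread("pics/side0.png")[175:300,285:435]
cv2.imwrite("pics/l1.png",np.hstack([cv2.resize(a,None,fx=3,fy=3,interpolation=2),cv2.resize(cv2.copyMakeBorder(b,0,160-125,0,0,0)[:, :130],None,fx=3,fy=3,interpolation=2)]))
cv2.imwrite("pics/l2.png",cv2.resize(b,None,fx=5,fy=4.8,interpolation=2))
E
```

```text
(no output)
```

View pics/l2.png

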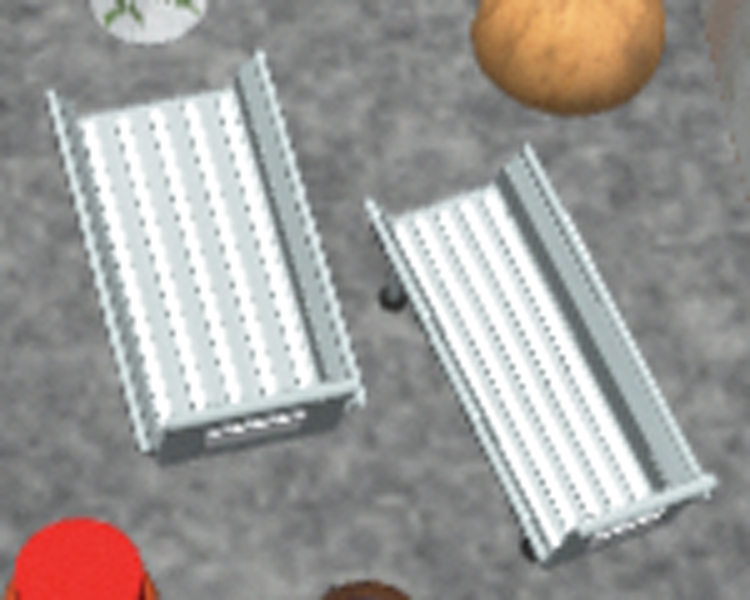

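The stops face the robot and the open backs face away. I'll fit rough lane poses from the pixels, and write a helper that converts world targets into tool-axis rows.

```bash
cat > h.py <<'E'
import numpy as np, cv2, json
from scipy.spatial.transform import Rotation as Ro
from plant import sensors, cams, finder
def quat(q): return Ro.from_quat(q).as_matrix()
def cam(name, s=None):
    k=cams.get_calibration(name)
    if name=="wrist":
        T=np.eye(4); T[:3,:3]=quat(s["eef_rot"]); T[:3,3]=s["tool_pos"]
        M=T@np.array(k["mount"]); return np.array(k["mtx"]),M[:3,:3],M[:3,3]
    r=np.array(k["rotation"]); r=quat(r) if r.size==4 else r
    return np.array(k["mtx"]),r,np.array(k["eye"])
def ray(c,uv,z):
    K,R,e=c; d=R@np.linalg.solve(K,[uv[0],uv[1],1.]); return e+d*(z-e[2])/d[2]
def proj(c,p):
    K,R,e=c; q=K@(R.T@(np.asarray(p)-e)); return q[:2]/q[2]
def yaw(R): return np.degrees(np.arctan2(R[1,1],R[0,1]))
def plan(wps, s=None, step=58, turn=.18):
    """wps: list of (x,y,z,yaw_of_tool_y deg); prints rows, from the measured pose; prints calls of 5"""
    s=s or sensors.observe(); p=np.array(s["tool_pos"]); a=yaw(quat(s["eef_rot"])); rows=[]
    for w in wps:
        t=np.array(w[:3]); ty=w[3]; dy=(ty-a+180)%360-180 if len(w)<5 else ty-a
        n=max(1,int(np.ceil(max(np.linalg.norm(t-p)*1000/step,abs(np.radians(dy))/turn))))
        for i in range(n):
            r=np.radians(a); Y=np.array([np.cos(r),np.sin(r),0]); X=np.array([-Y[1],Y[0],0])
            k=n-i; d=(t-p)/k*1000; u=np.radians(ty-a if len(w)>4 else (ty-a+180)%360-180)/k
            row=dict(x=int(round(X@d)),y=int(round(Y@d)),z=int(round(-d[2])),turn=round(-u,2))
            p=p+(X*row["x"]+Y*row["y"]-np.array([0,0,row["z"]]))/1000; a-=np.degrees(row["turn"])
            rows.append({k:v for k,v in row.items() if v})
        print("wp",w,"n",n,"end",np.round(p,4),round(a,1))
    for i in range(0,len(rows),5): print(json.dumps(rows[i:i+5]))
E
cat > lanes.py <<'E'
E
python3 - <<'E'
from h import *
c=cam("side")
print("chk", proj(c,[.623,.031,.012]))
g=lambda u,v:(285+u/5,175+v/4.8)
for n,w,pts in (("wide",1,dict(bl=(52,93),br=(260,55),sl=(82,118),sr=(236,93),fl=(160,428),fr=(360,385))),("narrow",0,dict(bl=(372,205),br=(528,148),sl=(397,220),sr=(497,185),fl=(555,550),fr=(715,483)))):
    P={k:ray(c,g(*v),.071 if k[0]=="b" else .046) if k[0]!="f" else ray(c,g(*v),.041) for k,v in pts.items()}
    for k,v in P.items(): print(n,k,np.round(v,4))
    print("w",np.linalg.norm(P["bl"]-P["br"]),np.linalg.norm(P["sl"]-P["sr"]),np.linalg.norm(P["fl"]-P["fr"]))
    for a,b in (("bl","br"),("sl","sr"),("fl","fr")):
        d=P[a]-P[b]; print(a,"yaw", np.degrees(np.arctan2(-d[0],d[1])))
plan([(.3,.2,.3,0,1),(.5,-.12,.3,-75,1)])
E
```

```text
chk [259.62243144 224.3462489 ]
wide bl [ 0.67   -0.0375  0.071 ]
wide br [ 0.7051 -0.1169  0.071 ]
wide sl [ 0.6772 -0.0478  0.046 ]
wide sr [ 0.702  -0.1082  0.046 ]
wide fl [ 0.536  -0.1065  0.041 ]
wide fr [ 0.5697 -0.1794  0.041 ]
w 0.08687356446979205 0.06530690776550165 0.08031785329524004
bl yaw 23.839788893481632
sl yaw 22.301621264569945
fl yaw 24.813424656907067
narrow bl [ 0.6372 -0.1725  0.071 ]
narrow br [ 0.6768 -0.2297  0.071 ]
narrow sl [ 0.6486 -0.1829  0.046 ]
narrow sr [ 0.6736 -0.2205  0.046 ]
narrow fl [ 0.5096 -0.2616  0.041 ]
narrow fr [ 0.55   -0.3183  0.041 ]
w 0.0695562892117554 0.045187375955992995 0.06967486252846944
bl yaw 34.69455259932239
sl yaw 33.68076396519079
fl yaw 35.419764908299896
wp (0.3, 0.2, 0.3, 0, 1) n 8 end [0.3001 0.1997 0.3004] -0.2
wp (0.5, -0.12, 0.3, -75, 1) n 8 end [ 0.5004 -0.1202  0.3004] -75.3
[{"x": -31, "y": -29, "z": -12, "turn": 0.17}, {"x": -35, "y": -24, "z": -13, "turn": 0.17}, {"x": -39, "y": -18, "z": -12, "turn": 0.17}, {"x": -41, "y": -11, "z": -13, "turn": 0.17}, {"x": -42, "y": -4, "z": -12, "turn": 0.16}]
[{"x": -42, "y": 3, "z": -13, "turn": 0.17}, {"x": -41, "y": 11, "z": -12, "turn": 0.16}, {"x": -40, "y": 17, "z": -13, "turn": 0.17}, {"x": -40, "y": 25, "turn": 0.16}, {"x": -35, "y": 31, "turn": 0.16}]
[{"x": -30, "y": 36, "turn": 0.16}, {"x": -24, "y": 41, "turn": 0.17}, {"x": -16, "y": 44, "turn": 0.16}, {"x": -9, "y": 46, "turn": 0.17}, {"x": -1, "y": 48, "turn": 0.16}]
[{"x": 6, "y": 47, "turn": 0.17}]
```

Call:
apply_moves:
  commands:
    - {"x": -31,"y": -29,"z": -12,"turn": 0.17}
    - {"x": -35,"y": -24,"z": -13,"turn": 0.17}
    - {"x": -39,"y": -18,"z": -12,"turn": 0.17}
    - {"x": -41,"y": -11,"z": -13,"turn": 0.17}
    - {"x": -42,"y": -4,"z": -12,"turn": 0.16}

```text
$.commands[0]: bad value
```

Call:
apply_moves:
  commands:
    - {"x": -42,"y": 3,"z": -13,"turn": 0.17}
    - {"x": -41,"y": 11,"z": -12,"turn": 0.16}
    - {"x": -40,"y": 17,"z": -13,"turn": 0.17}
    - {"x": -40,"y": 25,"turn": 0.16}
    - {"x": -35,"y": 31,"turn": 0.16}

```text
$.commands[0]: bad value
```

Call:
apply_moves:
  commands:
    - {"x": -30,"y": 36,"turn": 0.16}
    - {"x": -24,"y": 41,"turn": 0.17}
    - {"x": -16,"y": 44,"turn": 0.16}
    - {"x": -9,"y": 46,"turn": 0.17}
    - {"x": -1,"y": 48,"turn": 0.16}

```text
$.commands[0]: bad value
```

Call:
apply_moves:
  commands:
    - {"x": 6,"y": 47,"turn": 0.17}
    - {"x": 0}
    - {"x": 0}

```text
$.commands[0]: bad value
```

```bash
python3 - <<'E'
from h import *
s=sensors.observe(); im=cams.snapshot("wrist"); cv2.imwrite("pics/w1.png",im); json.dump({k:np.array(v).tolist() for k,v in s.items()},open("s1.json","w"))
print(s["time_s"],np.round(s["tool_pos"],4),yaw(quat(s["eef_rot"])),np.round(s["eef_rot"],3),np.round(s["joint_pos"],2))
for t in "narrow_lane wide_lane drip_plate herb_jar chilli_jar relish_jar white_jar squeeze_bottle".split():
    print(t,[(np.round(d["location"],3).tolist(),round(d["conf"],2)) for d in finder.spot_in("wrist",t)[:2]])
E
```

```text
1.1 [0.1163 0.4863 0.2004] 76.54938097032864 [ 0.117  0.993  0.    -0.   ] [1.34 0.24 0.01 1.34 0.   1.57]
narrow_lane []
wide_lane []
drip_plate []
herb_jar []
chilli_jar []
relish_jar []
white_jar []
squeeze_bottle []
```

View pics/w1.png

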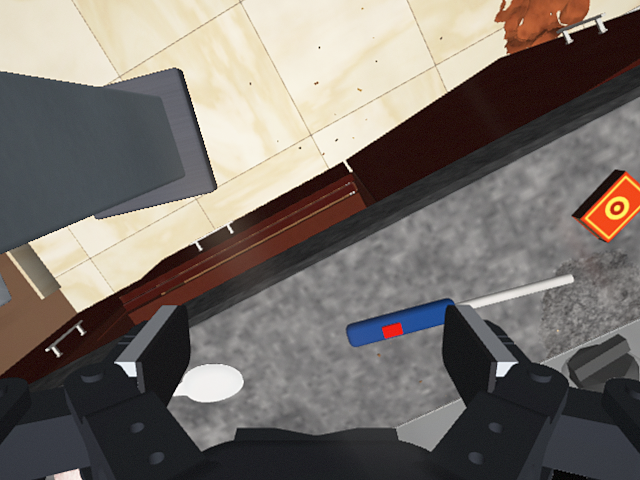

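The moves were refused, so each row probably needs all five numbers.

Call:
apply_moves:
  commands:
    - {"x": -31,"y": -29,"z": -12,"turn": 0.17,"claw": 1}
    - {"x": -35,"y": -24,"z": -13,"turn": 0.17,"claw": 1}
    - {"x": -39,"y": -18,"z": -12,"turn": 0.17,"claw": 1}
    - {"x": -41,"y": -11,"z": -13,"turn": 0.17,"claw": 1}
    - {"x": -42,"y": -4,"z": -12,"turn": 0.16,"claw": 1}
  squeeze: 40

```text
time_s: 2.17
tool_pos: [0.2311, 0.306, 0.263]
eef_rot: [0.514, 0.858, 0.0, 0.0]
contact_force: [-0.1, 0.3, 0.2]
grip_width: 0.0854
grip_force: 0.0
```

Call:
apply_moves:
  commands:
    - {"x": -42,"y": 3,"z": -13,"turn": 0.17,"claw": 1}
    - {"x": -41,"y": 11,"z": -12,"turn": 0.16,"claw": 1}
    - {"x": -40,"y": 17,"z": -13,"turn": 0.17,"claw": 1}
    - {"x": -40,"y": 25,"z": 0,"turn": 0.16,"claw": 1}
    - {"x": -35,"y": 31,"z": 0,"turn": 0.16,"claw": 1}

```text
time_s: 2.8
tool_pos: [0.3506, 0.1187, 0.3009]
eef_rot: [0.813, 0.582, 0.001, 0.0]
contact_force: [0.5, -0.6, 0.5]
grip_width: 0.085
grip_force: 0.0
```

Call:
apply_moves:
  commands:
    - {"x": -30,"y": 36,"z": 0,"turn": 0.16,"claw": 1}
    - {"x": -24,"y": 41,"z": 0,"turn": 0.17,"claw": 1}
    - {"x": -16,"y": 44,"z": 0,"turn": 0.16,"claw": 1}
    - {"x": -9,"y": 46,"z": 0,"turn": 0.17,"claw": 1}
    - {"x": -1,"y": 48,"z": 0,"turn": 0.16,"claw": 1}

```text
time_s: 3.42
tool_pos: [0.4761, -0.0813, 0.3005]
eef_rot: [0.978, 0.209, 0.0, -0.0]
contact_force: [0.8, 0.3, 0.3]
grip_width: 0.0855
grip_force: 0.0
```

Call:
apply_moves:
  commands:
    - {"x": 6,"y": 47,"z": 0,"turn": 0.17,"claw": 1}
    - {"x": 0,"y": 0,"z": 0,"turn": 0,"claw": 1}
    - {"x": 0,"y": 0,"z": 0,"turn": 0,"claw": 1}

```text
time_s: 3.8
tool_pos: [0.4999, -0.1199, 0.3001]
eef_rot: [0.992, 0.128, -0.0, -0.0]
contact_force: [-0.1, 0.4, -0.0]
grip_width: 0.0853
grip_force: 0.0
```

```bash
sed -i 's/rows.append({k:v for k,v in row.items() if v})/rows.append(row)/' h.py; python3 - <<'E'
from h import *
s=sensors.observe(); im=cams.snapshot("wrist"); cv2.imwrite("pics/w2.png",im); json.dump({k:np.array(v).tolist() for k,v in s.items()},open("s1.json","w"))
print(s["time_s"],np.round(s["tool_pos"],4),yaw(quat(s["eef_rot"])),np.round(s["eef_rot"],3),np.round(s["joint_pos"],2))
for t in "narrow_lane wide_lane drip_plate herb_jar chilli_jar relish_jar white_jar squeeze_bottle".split():
    print(t,[(np.round(d["location"],3).tolist(),round(d["conf"],2)) for d in finder.spot_in("wrist",t)[:2]])
E
```

```text
3.8 [ 0.4999 -0.1199  0.3001] -75.25225061018729 [ 0.992  0.128 -0.    -0.   ] [-0.24  0.25  0.28  1.6   0.    2.65]
narrow_lane [([0.601, -0.245, 0.038], 0.84)]
wide_lane [([0.609, -0.112, 0.032], 0.97)]
drip_plate [([0.616, 0.027, 0.011], 0.88)]
herb_jar [([0.435, -0.264, 0.065], 0.73)]
chilli_jar [([0.443, -0.193, 0.104], 0.98), ([0.597, -0.249, 0.036], 0.42)]
relish_jar [([0.459, -0.098, 0.093], 0.67)]
white_jar [([0.421, 0.094, 0.084], 0.7), ([0.599, -0.248, 0.038], 0.21)]
squeeze_bottle [([0.436, -0.013, 0.082], 0.84)]
```

View pics/w2.png

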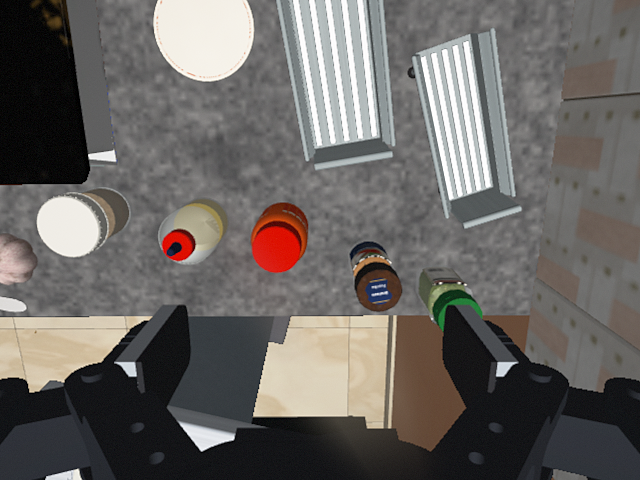

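The wrist view shows everything. Cap tops are at white (72,225), bottle collar (179,245), relish (276,246), chilli (379,286) and herb (~458,308). The lanes are at top right, with stops at (350,155) and (485,208). I'll enlarge the lanes.

```bash
python3 - <<'E'
import cv2
cv2.imwrite("pics/l3.png",cv2.resize(cv2.imread("pics/w2.png")[0:240,265:530],None,fx=2.5,fy=2.5,interpolation=2))
E
```

```text
(no output)
```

View pics/l3.png

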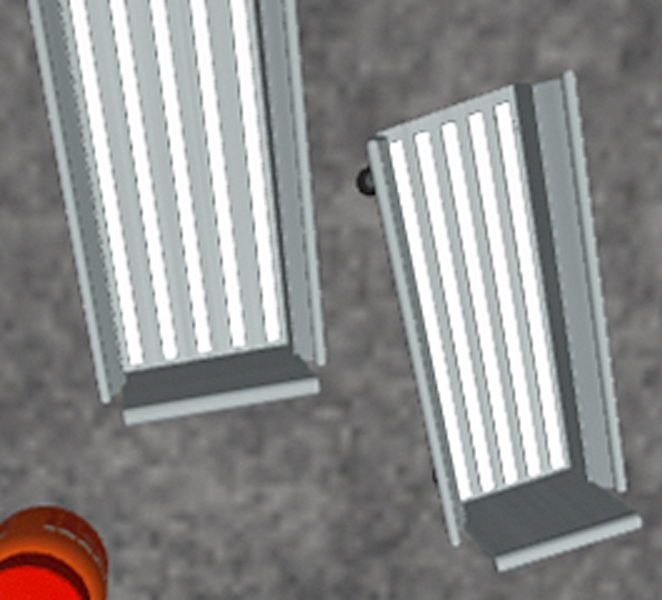

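```bash
python3 - <<'E'
from h import *
from scipy.optimize import least_squares
s=json.load(open("s1.json")); W=cam("wrist",s); S=cam("side"); C=cam("scene")
g=lambda u,v:(285+u/5,175+v/4.8); h=lambda u,v:(265+u/2.5,v/2.5)
def L(yi,yo,wp,sp):
    k=[(-77,yi,15),(-77,-yi,15),(-77,yo,41),(-77,-yo,41),(77,-yi,45),(77,yo,71),(77,-yo,71)]
    k2=[(77,yo,71),(77,-yo,71),(77,yi,46),(77,-yi,46)]
    return [(W,h(*a),b) for a,b in zip(wp,k) if a]+[(S,g(*a),b) for a,b in zip(sp,k2)]
for n,obs in (("wide",L(35,45,[(125,370),(288,345),(105,402),(320,362)],[(52,93),(260,55),(82,118),(236,93)])),
  ("narrow",L(26.5,36.5,[(463,502),(570,468),(456,544),(622,490),(515,88),(375,140),(570,73)],[(372,205),(528,148),(397,220),(497,185)]))):
    def f(q):
        c,t=np.cos(q[2]),np.sin(q[2]); r=[]
        for cm,uv,b in obs:
            b=np.array(b)/1000; r+=list(proj(cm,[q[0]+c*b[0]-t*b[1],q[1]+t*b[0]+c*b[1],b[2]])-uv)
        return r
    o=least_squares(f,[.6,-.15,.5],loss="soft_l1"); q=o.x
    print(n,np.round(q[:2],4),np.degrees(q[2]),np.round(f(q),1).reshape(-1,2).tolist())
    print(" set point", np.round(q[:2]+.04*np.array([np.cos(q[2]),np.sin(q[2])]),4))
for n,uv,z in (("white",(71,225),.085),("collar",(180,244),.103),("relish",(276,246),.094),("chilli",(380,287),.106),("herb",(458,308),.1),("plate",(204,31),.016)):
    print(n,np.round(ray(W,uv,z),4))
for n,uv,z in (("white",(191,296),.085),("nozzle",(249,287),.122),("relish",(300,296),.094),("chilli",(358,307),.106),("herb",(406,321),.1),("plate",(261,224),.016)):
    print("side",n,np.round(ray(S,uv,z),4))
for n,uv,z in (("white",(150,236),.085),("nozzle",(197,250),.122),("relish",(249,281),.094),("chilli",(296,316),.106),("herb",(341,356),.1),("plate",(272,207),.016)):
    print("scene",n,np.round(ray(C,uv,z),4))
E
```

```text
wide [ 0.6178 -0.1086] 23.858081242362935 [[-0.0, 5.5], [0.2, 4.8], [-2.0, -3.7], [1.2, -2.3], [-0.6, -0.1], [0.9, -0.4], [-1.4, 1.0], [0.6, -0.1]]
 set point [ 0.6544 -0.0924]
narrow [ 0.5958 -0.2419] 33.63635772087747 [[-2.5, 3.8], [2.3, 1.8], [-1.6, -5.2], [1.3, -6.2], [1.2, 2.3], [-2.5, 1.2], [1.1, -1.5], [-1.7, -1.3], [0.1, -1.4], [-3.0, 0.9], [0.4, -0.3]]
 set point [ 0.6291 -0.2198]
white [0.4156 0.0991 0.085 ]
collar [ 0.43   -0.0082  0.103 ]
relish [ 0.4476 -0.093   0.094 ]
chilli [ 0.4373 -0.1958  0.106 ]
herb [ 0.4336 -0.2758  0.1   ]
plate [0.6204 0.0282 0.016 ]
side white [0.4089 0.0959 0.085 ]
side nozzle [ 0.4276 -0.0087  0.122 ]
side relish [ 0.4397 -0.094   0.094 ]
side chilli [ 0.432  -0.1962  0.106 ]
side herb [ 0.4241 -0.2793  0.1   ]
side plate [0.6219 0.0274 0.016 ]
scene white [0.4118 0.0919 0.085 ]
scene nozzle [ 0.4228 -0.0168  0.122 ]
scene relish [ 0.4411 -0.1012  0.094 ]
scene chilli [ 0.4326 -0.2003  0.106 ]
scene herb [ 0.4247 -0.2844  0.1   ]
scene plate [0.6225 0.0229 0.016 ]
```

```bash
python3 - <<'E'
from h import *
s=json.load(open("s1.json")); W=cam("wrist",s)
for uv in ((575,60),(528,312)): print("wall",ray(W,uv,0))
plan([(.427,-.279,.16,-56.4),(.427,-.279,.050,-56.4)])
E
```

```text
wall [ 6.92828663e-01 -3.44305516e-01 -5.55111512e-17]
wall [ 0.4149209  -0.40637539  0.        ]
wp (0.427, -0.279, 0.16, -56.4) n 4 end [ 0.4276 -0.2792  0.1597] -56.3
wp (0.427, -0.279, 0.05, -56.4) n 2 end [ 0.427  -0.2784  0.0497] -56.3
[{"x": -28, "y": 34, "z": 35, "turn": -0.08}, {"x": -30, "y": 31, "z": 35, "turn": -0.08}, {"x": -33, "y": 29, "z": 35, "turn": -0.08}, {"x": -35, "y": 27, "z": 36, "turn": -0.09}, {"x": 0, "y": 0, "z": 55, "turn": 0.0}]
[{"x": 0, "y": -1, "z": 55, "turn": 0.0}]
```

Call:
apply_moves:
  commands:
    - {"x": -28,"y": 34,"z": 35,"turn": -0.08,"claw": 0.8}
    - {"x": -30,"y": 31,"z": 35,"turn": -0.08,"claw": 0.8}
    - {"x": -33,"y": 29,"z": 35,"turn": -0.08,"claw": 0.8}
    - {"x": -35,"y": 27,"z": 36,"turn": -0.09,"claw": 0.8}
    - {"x": 0,"y": 0,"z": 0,"turn": 0.0,"claw": 0.8}
  squeeze: 40

```text
time_s: 4.88
tool_pos: [0.4242, -0.2804, 0.1563]
eef_rot: [0.958, 0.287, -0.002, -0.002]
contact_force: [-1.2, 0.3, -0.6]
grip_width: 0.077
grip_force: 0.0
```

```bash
python3 - <<'E'
from h import *
s=sensors.observe(); im=cams.snapshot("wrist"); cv2.imwrite("pics/w3.png",im); W=cam("wrist",s)
print(np.round(s["tool_pos"],4),yaw(quat(s["eef_rot"])),s["grip_width"])
hsv=cv2.cvtColor(im,cv2.COLOR_BGR2HSV); m=cv2.inRange(hsv,(40,80,40),(85,255,255))
n,l,st,ce=cv2.connectedComponentsWithStats(m)
for i in range(1,n):
    if st[i][4]>300: print(st[i],ce[i],ray(W,ce[i],.1))
print(finder.spot_in("wrist","herb_jar")[:1])
print(proj(W,[.427,-.279,.1]))
E
```

```text
[ 0.4242 -0.2804  0.1563] -56.643916441607516 0.07697768019179009
[ 284  203   75   81 3622] [320.67062396 242.94947543] [ 0.42710714 -0.27985155  0.1       ]
[{'location': [0.4266, -0.2771, 0.0991], 'conf': 0.61}]
[319.3068443  242.30224089]
```

View pics/w3.png

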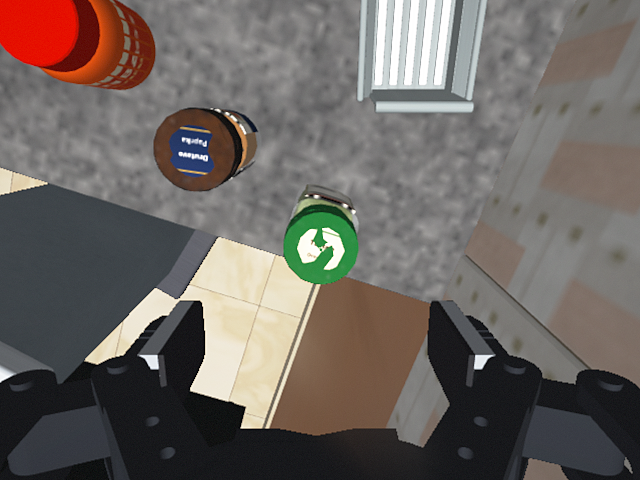

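The green cap sits at (320,243), which back-projects to (0.427,-0.280), as planned. Going down.

Call:
apply_moves:
  commands:
    - {"x": 0,"y": 0,"z": 50,"turn": 0.0,"claw": 0.8}
    - {"x": 0,"y": 0,"z": 40,"turn": 0.0,"claw": 0.8}
    - {"x": 0,"y": 0,"z": 18,"turn": 0.0,"claw": 0.8}
    - {"x": 0,"y": 0,"z": 0,"turn": 0.0,"claw": 0.8}

```text
time_s: 5.48
tool_pos: [0.4281, -0.2783, 0.0513]
eef_rot: [0.957, 0.29, -0.0, -0.0]
contact_force: [0.6, -0.2, 0.0]
grip_width: 0.0769
grip_force: 0.0
```

Good. I'll close the gripper and lift.

Call:
apply_moves:
  commands:
    - {"x": 0,"y": 0,"z": 0,"turn": 0.0,"claw": -1}
    - {"x": 0,"y": 0,"z": 0,"turn": 0.0,"claw": -1}
    - {"x": 0,"y": 0,"z": 0,"turn": 0.0,"claw": -1}
    - {"x": 0,"y": 0,"z": 0,"turn": 0.0,"claw": -1}

```text
time_s: 5.98
tool_pos: [0.4291, -0.2802, 0.0534]
eef_rot: [0.957, 0.289, 0.002, 0.001]
contact_force: [-0.3, 0.9, 6.5]
grip_width: 0.0412
grip_force: 40.6
```

```bash
python3 - <<'E'
from h import *
s=sensors.observe(); print(s["grip_width"],s["grip_force"],s["tool_pos"])
plan([(.428,-.278,.16,-56.4),(.629,-.220,.16,-56.4),(.629,-.220,.100,-56.4)])
E
```

```text
0.04123860445295635 40.61106741428375 [ 0.42910539 -0.2802376   0.05343126]
wp (0.428, -0.278, 0.16, -56.4) n 2 end [ 0.428  -0.2786  0.1604] -56.4
wp (0.629, -0.22, 0.16, -56.4) n 4 end [ 0.6294 -0.2203  0.1604] -56.4
wp (0.629, -0.22, 0.1, -56.4) n 2 end [ 0.6294 -0.2203  0.1004] -56.4
[{"x": 0, "y": -1, "z": -53, "turn": 0.0}, {"x": 0, "y": -1, "z": -54, "turn": 0.0}, {"x": 50, "y": 16, "z": 0, "turn": 0.0}, {"x": 50, "y": 16, "z": 0, "turn": 0.0}, {"x": 50, "y": 15, "z": 0, "turn": 0.0}]
[{"x": 50, "y": 16, "z": 0, "turn": 0.0}, {"x": 0, "y": 0, "z": 30, "turn": 0.0}, {"x": 0, "y": 0, "z": 30, "turn": 0.0}]
```

Call:
apply_moves:
  commands:
    - {"x": 0,"y": -1,"z": -53,"turn": 0.0,"claw": -1}
    - {"x": 0,"y": -1,"z": -54,"turn": 0.0,"claw": -1}
    - {"x": 50,"y": 16,"z": 0,"turn": 0.0,"claw": -1}
    - {"x": 50,"y": 16,"z": 0,"turn": 0.0,"claw": -1}
    - {"x": 50,"y": 15,"z": 0,"turn": 0.0,"claw": -1}

```text
time_s: 6.6
tool_pos: [0.5788, -0.2339, 0.1592]
eef_rot: [0.957, 0.289, 0.0, 0.0]
contact_force: [0.5, -0.6, -1.9]
grip_width: 0.0415
grip_force: 41.6
```

Call:
apply_moves:
  commands:
    - {"x": 50,"y": 16,"z": 0,"turn": 0.0,"claw": -1}
    - {"x": 0,"y": 0,"z": 25,"turn": 0.0,"claw": -1}
    - {"x": 0,"y": 0,"z": 20,"turn": 0.0,"claw": -1}
    - {"x": 0,"y": 0,"z": 0,"turn": 0.0,"claw": -1}
    - {"x": 0,"y": 0,"z": 0,"turn": 0.0,"claw": -1}

```text
time_s: 7.22
tool_pos: [0.6282, -0.22, 0.1144]
eef_rot: [0.957, 0.289, 0.0, 0.0]
contact_force: [0.6, -0.6, -0.6]
grip_width: 0.0411
grip_force: 41.6
```

```bash
python3 - <<'E'
from h import *
s=sensors.observe(); print(s["grip_width"],s["grip_force"],s["tool_pos"],yaw(quat(s["eef_rot"])))
im=cams.snapshot("wrist"); cv2.imwrite("pics/w4.png",im)
E
```

```text
0.041137319405872584 41.60121202468872 [ 0.62817032 -0.21999386  0.11443375] -56.39483080843912
```

View pics/w4.png

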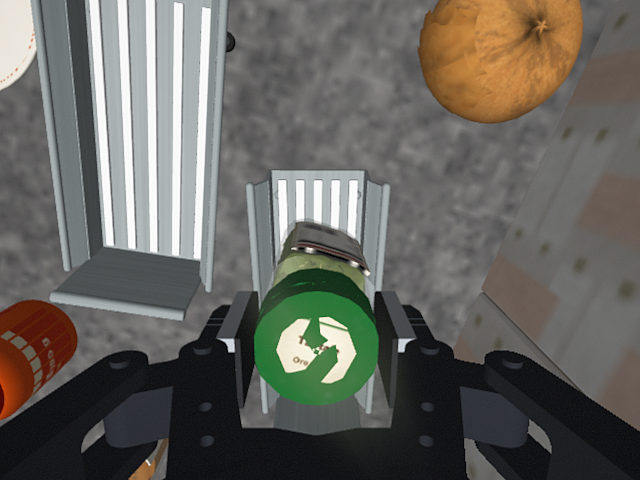

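The jar is centred over the lane: cap at (316,335), lane axis around u=319. I'll lower it 16 mm and release.

Call:
apply_moves:
  commands:
    - {"x": 0,"y": 0,"z": 8,"turn": 0.0,"claw": -1}
    - {"x": 0,"y": 0,"z": 8,"turn": 0.0,"claw": -1}
    - {"x": 0,"y": 0,"z": 0,"turn": 0.0,"claw": -1}
    - {"x": 0,"y": 0,"z": 0,"turn": 0.0,"claw": -1}

```text
time_s: 7.78
tool_pos: [0.6278, -0.2197, 0.0973]
eef_rot: [0.957, 0.289, -0.0, -0.0]
contact_force: [0.4, 0.3, -1.5]
grip_width: 0.0416
grip_force: 41.6
```

Call:
apply_moves:
  commands:
    - {"x": 0,"y": 0,"z": 0,"turn": 0.0,"claw": 1}
    - {"x": 0,"y": 0,"z": 0,"turn": 0.0,"claw": 1}
    - {"x": 0,"y": 0,"z": 0,"turn": 0.0,"claw": 1}
    - {"x": 0,"y": 0,"z": 0,"turn": 0.0,"claw": 1}
    - {"x": 0,"y": 0,"z": -30,"turn": 0.0,"claw": 1}

```text
time_s: 8.4
tool_pos: [0.6257, -0.219, 0.1246]
eef_rot: [0.957, 0.289, -0.003, -0.002]
contact_force: [-0.6, -0.7, 0.4]
grip_width: 0.0853
grip_force: 0.0
```

Call:
apply_moves:
  commands:
    - {"x": 0,"y": 0,"z": -50,"turn": 0.0,"claw": 1}
    - {"x": 0,"y": 0,"z": 0,"turn": 0.0,"claw": 1}

```text
time_s: 8.65
tool_pos: [0.6308, -0.2208, 0.1832]
eef_rot: [0.957, 0.289, 0.004, 0.003]
contact_force: [0.3, 0.5, -0.2]
grip_width: 0.0854
grip_force: 0.0
```

```bash
python3 - <<'E'
from h import *
s=sensors.observe(); print(s["grip_width"],s["tool_pos"],yaw(quat(s["eef_rot"])))
im=cams.snapshot("wrist"); b=cams.snapshot("side"); cv2.imwrite("pics/w5.png",np.hstack([im[::1,:],cv2.resize(b[160:360,250:450],(480,480))])[:, :, :][::1]); 
x=cv2.imread("pics/w5.png"); cv2.imwrite("pics/w5.png",cv2.resize(x,None,fx=.7,fy=.7,interpolation=3))
plan([(.434,-.197,.18,-56.4),(.434,-.197,.055,-56.4)])
E
```

```text
0.08537295556880438 [ 0.63081103 -0.22075314  0.18315119] -56.381137092927545
wp (0.434, -0.197, 0.18, -56.4) n 4 end [ 0.4339 -0.1966  0.1802] -56.4
wp (0.434, -0.197, 0.055, -56.4) n 3 end [ 0.4339 -0.1966  0.0552] -56.4
[{"x": -37, "y": -32, "z": 0, "turn": 0.0}, {"x": -37, "y": -32, "z": -1, "turn": 0.0}, {"x": -38, "y": -31, "z": 0, "turn": 0.0}, {"x": -37, "y": -32, "z": -1, "turn": 0.0}, {"x": 0, "y": 0, "z": 42, "turn": 0.0}]
[{"x": 0, "y": 0, "z": 42, "turn": 0.0}, {"x": 0, "y": 0, "z": 41, "turn": 0.0}]
```

View pics/w5.png

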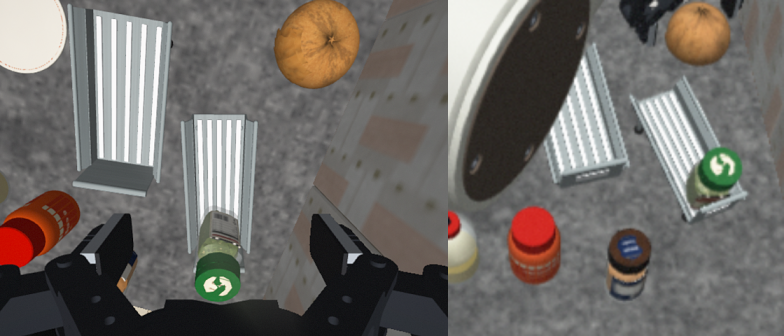

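The herb jar slid down to the stop, and leans as expected (side crop around (718,168)). Chilli next.

Call:
apply_moves:
  commands:
    - {"x": -37,"y": -32,"z": 0,"turn": 0.0,"claw": 0.8}
    - {"x": -37,"y": -32,"z": 0,"turn": 0.0,"claw": 0.8}
    - {"x": -38,"y": -31,"z": 0,"turn": 0.0,"claw": 0.8}
    - {"x": -37,"y": -32,"z": 0,"turn": 0.0,"claw": 0.8}
    - {"x": 0,"y": 0,"z": 10,"turn": 0.0,"claw": 0.8}

```text
time_s: 9.38
tool_pos: [0.4295, -0.1955, 0.1665]
eef_rot: [0.957, 0.289, -0.001, -0.001]
contact_force: [1.4, -0.5, 0.2]
grip_width: 0.0768
grip_force: 0.0
```

Call:
apply_moves:
  commands:
    - {"x": 0,"y": 0,"z": 0,"turn": 0.0,"claw": 0.8}
    - {"x": 0,"y": 0,"z": 0,"turn": 0.0,"claw": 0.8}

```text
time_s: 9.62
tool_pos: [0.4344, -0.1966, 0.167]
eef_rot: [0.957, 0.289, -0.0, -0.0]
contact_force: [-1.0, 0.4, -0.2]
grip_width: 0.0772
grip_force: 0.0
```

```bash
cat >> h.py <<'E'
def seg(im,lo,hi,z,s,amin=400):
    W=cam("wrist",s); m=cv2.inRange(cv2.cvtColor(im,cv2.COLOR_BGR2HSV),lo,hi)
    n,l,st,ce=cv2.connectedComponentsWithStats(m)
    for i in range(1,n):
        if st[i][4]>amin: print(st[i],np.round(ce[i]),np.round(ray(W,ce[i],z),4), "box",np.round(ray(W,(st[i][0]+st[i][2]/2,st[i][1]+st[i][3]/2),z),4))
E
python3 - <<'E'
from h import *
s=sensors.observe(); im=cams.snapshot("wrist"); cv2.imwrite("pics/w6.png",im); W=cam("wrist",s)
print(np.round(s["tool_pos"],4),yaw(quat(s["eef_rot"])))
uv=proj(W,[.434,-.197,.106]); print(uv)
hsv=cv2.cvtColor(im,cv2.COLOR_BGR2HSV)
# circle search near the expectation
g=cv2.medianBlur(cv2.cvtColor(im,cv2.COLOR_BGR2GRAY),5)
c=cv2.HoughCircles(g,cv2.HOUGH_GRADIENT,1,20,param1=80,param2=18,minRadius=30,maxRadius=48)
if c is not None:
    for q in c[0][:5]: print(q,np.round(ray(W,q[:2],.106),4))
print(finder.spot_in("wrist","chilli_jar")[:1])
E
```

```text
[ 0.4344 -0.1966  0.167 ] -56.35184530211303
[318.31258798 246.53746302]
[181.5 123.5  45.2] [ 0.4505 -0.0981  0.106 ]
[317.5 245.5  35.2] [ 0.4343 -0.1963  0.106 ]
[74.5 78.5 44.1] [ 0.4395 -0.0408  0.106 ]
[549.5 169.5  47.4] [ 0.541  -0.2781  0.106 ]
[212.5 127.5  38.1] [ 0.4579 -0.1129  0.106 ]
[{'location': [0.4381, -0.1954, 0.1071], 'conf': 0.67}]
```

View pics/w6.png

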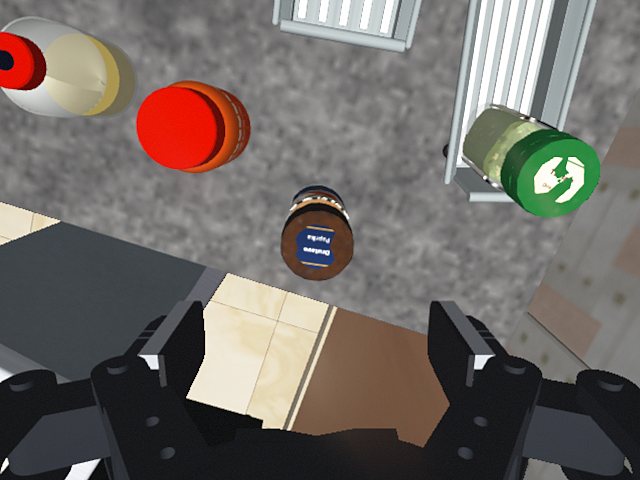

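The chilli cap at (317,245) is dead centre, and the herb jar stands in its lane. Descend 112 mm and grip.

Call:
apply_moves:
  commands:
    - {"x": 0,"y": 0,"z": 50,"turn": 0.0,"claw": 0.8}
    - {"x": 0,"y": 0,"z": 42,"turn": 0.0,"claw": 0.8}
    - {"x": 0,"y": 0,"z": 20,"turn": 0.0,"claw": 0.8}
    - {"x": 0,"y": 0,"z": 0,"turn": 0.0,"claw": 0.8}
    - {"x": 0,"y": 0,"z": 0,"turn": 0.0,"claw": -1}

```text
time_s: 10.35
tool_pos: [0.4347, -0.1969, 0.0563]
eef_rot: [0.957, 0.289, 0.001, 0.001]
contact_force: [-0.2, -0.3, 0.5]
grip_width: 0.0603
grip_force: 0.0
```

Call:
apply_moves:
  commands:
    - {"x": 0,"y": 0,"z": 0,"turn": 0.0,"claw": -1}
    - {"x": 0,"y": 0,"z": 0,"turn": 0.0,"claw": -1}
    - {"x": 0,"y": 0,"z": 0,"turn": 0.0,"claw": -1}
    - {"x": 0,"y": 0,"z": 0,"turn": 0.0,"claw": -1}

```text
time_s: 10.85
tool_pos: [0.4351, -0.1971, 0.057]
eef_rot: [0.957, 0.289, 0.002, 0.001]
contact_force: [-0.1, 0.0, 6.3]
grip_width: 0.0418
grip_force: 41.0
```

```bash
python3 - <<'E'
from h import *
s=sensors.observe(); print(s["grip_width"],s["grip_force"],s["tool_pos"])
x,y,z=s["tool_pos"]
plan([(x,y,.20,-56.4),(.629,-.220,.20,-56.4),(.629,-.220,z+.045,-56.4)])
E
```

```text
0.04177210889642977 40.97778618335724 [ 0.43507808 -0.19709088  0.05699496]
wp (np.float64(0.4350780817680037), np.float64(-0.19709088109888812), 0.2, -56.4) n 3 end [ 0.4351 -0.1971  0.2   ] -56.4
wp (0.629, -0.22, 0.2, -56.4) n 4 end [ 0.6289 -0.2195  0.2   ] -56.4
wp (0.629, -0.22, np.float64(0.10199495650684437), -56.4) n 2 end [ 0.6289 -0.2195  0.102 ] -56.4
[{"x": 0, "y": 0, "z": -48, "turn": 0.0}, {"x": 0, "y": 0, "z": -48, "turn": 0.0}, {"x": 0, "y": 0, "z": -47, "turn": 0.0}, {"x": 37, "y": 32, "z": 0, "turn": 0.0}, {"x": 37, "y": 31, "z": 0, "turn": 0.0}]
[{"x": 37, "y": 32, "z": 0, "turn": 0.0}, {"x": 38, "y": 31, "z": 0, "turn": 0.0}, {"x": 0, "y": 0, "z": 49, "turn": 0.0}, {"x": 0, "y": 0, "z": 49, "turn": 0.0}]
```

Call:
apply_moves:
  commands:
    - {"x": 0,"y": 0,"z": -48,"turn": 0.0,"claw": -1}
    - {"x": 0,"y": 0,"z": -48,"turn": 0.0,"claw": -1}
    - {"x": 0,"y": 0,"z": -47,"turn": 0.0,"claw": -1}
    - {"x": 37,"y": 32,"z": 0,"turn": 0.0,"claw": -1}
    - {"x": 37,"y": 31,"z": 0,"turn": 0.0,"claw": -1}

```text
time_s: 11.48
tool_pos: [0.5312, -0.2084, 0.2]
eef_rot: [0.957, 0.289, 0.001, 0.001]
contact_force: [0.5, -0.0, -1.1]
grip_width: 0.0418
grip_force: 41.4
```

Call:
apply_moves:
  commands:
    - {"x": 37,"y": 32,"z": 0,"turn": 0.0,"claw": -1}
    - {"x": 38,"y": 31,"z": 0,"turn": 0.0,"claw": -1}
    - {"x": 0,"y": 0,"z": 0,"turn": 0.0,"claw": -1}
    - {"x": 0,"y": 0,"z": 40,"turn": 0.0,"claw": -1}
    - {"x": 0,"y": 0,"z": 35,"turn": 0.0,"claw": -1}

```text
time_s: 12.1
tool_pos: [0.6262, -0.2188, 0.1226]
eef_rot: [0.957, 0.289, -0.0, -0.0]
contact_force: [-0.5, -0.0, -1.6]
grip_width: 0.0417
grip_force: 41.4
```

Call:
apply_moves:
  commands:
    - {"x": 0,"y": 0,"z": 15,"turn": 0.0,"claw": -1}
    - {"x": 0,"y": 0,"z": 8,"turn": 0.0,"claw": -1}
    - {"x": 0,"y": 0,"z": 0,"turn": 0.0,"claw": -1}
    - {"x": 0,"y": 0,"z": 0,"turn": 0.0,"claw": -1}

```text
time_s: 12.6
tool_pos: [0.6282, -0.2192, 0.1022]
eef_rot: [0.957, 0.289, 0.001, 0.001]
contact_force: [0.1, -0.2, 0.1]
grip_width: 0.0422
grip_force: 41.4
```

Call:
apply_moves:
  commands:
    - {"x": 0,"y": 0,"z": 0,"turn": 0.0,"claw": 1}
    - {"x": 0,"y": 0,"z": 0,"turn": 0.0,"claw": 1}
    - {"x": 0,"y": 0,"z": 0,"turn": 0.0,"claw": 1}
    - {"x": 0,"y": 0,"z": 0,"turn": 0.0,"claw": 1}
    - {"x": 0,"y": 0,"z": -40,"turn": 0.0,"claw": 1}

```text
time_s: 13.22
tool_pos: [0.6244, -0.2179, 0.1365]
eef_rot: [0.957, 0.289, -0.004, -0.003]
contact_force: [0.1, 0.3, -0.3]
grip_width: 0.085
grip_force: 0.0
```

Call:
apply_moves:
  commands:
    - {"x": 0,"y": 0,"z": -50,"turn": 0.0,"claw": 1}
    - {"x": 0,"y": 0,"z": 0,"turn": 0.0,"claw": 1}

```text
time_s: 13.48
tool_pos: [0.6302, -0.2199, 0.1963]
eef_rot: [0.957, 0.289, 0.004, 0.003]
contact_force: [0.3, -0.4, -0.6]
grip_width: 0.0853
grip_force: 0.0
```

```bash
python3 - <<'E'
from h import *
s=sensors.observe(); print(s["grip_width"],s["tool_pos"],yaw(quat(s["eef_rot"])))
im=cams.snapshot("wrist"); b=cams.snapshot("side"); x=np.hstack([im,cv2.resize(b[160:360,250:450],(480,480))]); cv2.imwrite("pics/w7.png",cv2.resize(x,None,fx=.7,fy=.7,interpolation=3))
plan([(.444,-.095,.17,-66.1)])
E
```

```text
0.08534691467597103 [ 0.63021192 -0.21986053  0.1962668 ] -56.3789586528238
wp (0.444, -0.095, 0.17, -66.1) n 4 end [ 0.4445 -0.0951  0.1701] -66.1
[{"x": -21, "y": -51, "z": 5, "turn": 0.04}, {"x": -23, "y": -50, "z": 5, "turn": 0.04}, {"x": -25, "y": -50, "z": 6, "turn": 0.04}, {"x": -27, "y": -48, "z": 5, "turn": 0.05}]
```

View pics/w7.png

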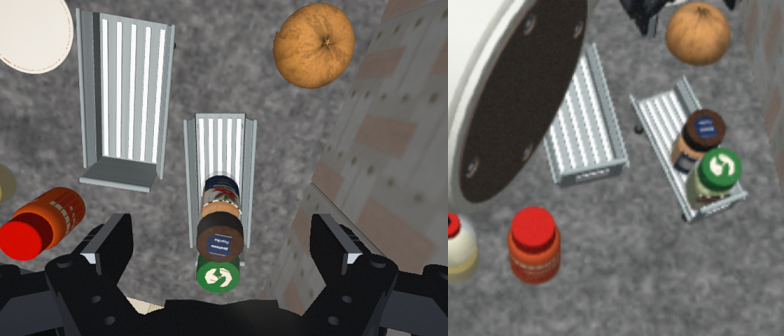

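The chilli jar rests right behind the herb jar. Relish next. I'll grip it at a yaw of -46° to clear the bottle and turn on the way.

```bash
python3 - <<'E'
from h import *
plan([(.444,-.095,.17,-46)])
E
```

```text
wp (0.444, -0.095, 0.17, -46) n 4 end [ 0.4438 -0.0953  0.1701] -46.1
[{"x": -21, "y": -51, "z": 5, "turn": -0.05}, {"x": -19, "y": -52, "z": 5, "turn": -0.04}, {"x": -16, "y": -53, "z": 6, "turn": -0.05}, {"x": -14, "y": -54, "z": 5, "turn": -0.04}]
```

Call:
apply_moves:
  commands:
    - {"x": -21,"y": -51,"z": 5,"turn": -0.05,"claw": 1}
    - {"x": -19,"y": -52,"z": 5,"turn": -0.04,"claw": 1}
    - {"x": -16,"y": -53,"z": 6,"turn": -0.05,"claw": 1}
    - {"x": -14,"y": -54,"z": 5,"turn": -0.04,"claw": 1}
    - {"x": 0,"y": 0,"z": 0,"turn": 0,"claw": 1}

```text
time_s: 14.2
tool_pos: [0.4364, -0.0927, 0.1663]
eef_rot: [0.927, 0.375, -0.004, -0.003]
contact_force: [1.1, -0.3, -0.4]
grip_width: 0.0854
grip_force: 0.0
```

Call:
apply_moves:
  commands:
    - {"x": 0,"y": 0,"z": 0,"turn": 0,"claw": 1}

```text
time_s: 14.32
tool_pos: [0.4432, -0.0951, 0.1689]
eef_rot: [0.927, 0.374, -0.0, -0.0]
contact_force: [0.6, 0.2, -0.5]
grip_width: 0.0854
grip_force: 0.0
```

```bash
cat > look.py <<'E'
from h import *
import sys
name,z,px,py,pic=sys.argv[1],float(sys.argv[2]),float(sys.argv[3]),float(sys.argv[4]),sys.argv[5]
rl,rh=int(sys.argv[6]),int(sys.argv[7])
s=sensors.observe(); im=cams.snapshot("wrist"); cv2.imwrite(pic,im); W=cam("wrist",s)
print(np.round(s["tool_pos"],4),yaw(quat(s["eef_rot"])),"expect px",proj(W,[px,py,z]))
g=cv2.medianBlur(cv2.cvtColor(im,cv2.COLOR_BGR2GRAY),5)
c=cv2.HoughCircles(g,cv2.HOUGH_GRADIENT,1,20,param1=80,param2=18,minRadius=rl,maxRadius=rh)
if c is not None:
    for q in c[0][:5]: print(q,np.round(ray(W,q[:2],z),4))
print(finder.spot_in("wrist",name)[:1])
seg(im,(0,150,80),(6,255,255),z,s)
E
python3 look.py relish_jar .094 .444 -.095 pics/w8.png 33 48
```

```text
[ 0.4432 -0.0951  0.1689] -46.052390933937204 expect px [318.32753365 238.52511458]
[316.5 232.5  39.1] [ 0.446  -0.0916  0.094 ]
[198.5 148.5  47.4] [ 0.4348 -0.0082  0.094 ]
[94.5 59.5 34.6] [0.4321 0.0631 0.094 ]
[60.5 52.5 46.3] [0.4222 0.0785 0.094 ]
[477.5 106.5  47.4] [ 0.5609 -0.1059  0.094 ]
[{'location': [0.4502, -0.0885, 0.0913], 'conf': 0.63}]
[ 158  131   54   50 1693] [185. 155.] [ 0.4265 -0.005   0.094 ] box [ 0.4261 -0.0053  0.094 ]
[ 280  194   76   78 4525] [317. 233.] [ 0.4457 -0.0921  0.094 ] box [ 0.4464 -0.0924  0.094 ]
```

```bash
python3 - <<'E'
from h import *
plan([(.446,-.0918,.13,-46),(.446,-.0918,.036,-46)])
E
```

```text
wp (0.446, -0.0918, 0.13, -46) n 1 end [ 0.446  -0.0915  0.1303] -46.1
wp (0.446, -0.0918, 0.036, -46) n 2 end [ 0.446  -0.0915  0.0363] -46.1
[{"x": 4, "y": -2, "z": 39, "turn": -0.0}, {"x": 0, "y": 0, "z": 47, "turn": -0.0}, {"x": 0, "y": 0, "z": 47, "turn": -0.0}]
```

Call:
apply_moves:
  commands:
    - {"x": 4,"y": -2,"z": 30,"turn": 0,"claw": 1}
    - {"x": 0,"y": 0,"z": 50,"turn": 0,"claw": 1}
    - {"x": 0,"y": 0,"z": 40,"turn": 0,"claw": 1}
    - {"x": 0,"y": 0,"z": 13,"turn": 0,"claw": 1}
    - {"x": 0,"y": 0,"z": 0,"turn": 0,"claw": 1}

```text
time_s: 15.05
tool_pos: [0.4452, -0.0913, 0.036]
eef_rot: [0.927, 0.374, -0.001, -0.0]
contact_force: [-0.2, -0.2, -0.8]
grip_width: 0.085
grip_force: 0.0
```

Call:
apply_moves:
  commands:
    - {"x": 0,"y": 0,"z": 0,"turn": 0,"claw": -1}
    - {"x": 0,"y": 0,"z": 0,"turn": 0,"claw": -1}
    - {"x": 0,"y": 0,"z": 0,"turn": 0,"claw": -1}
    - {"x": 0,"y": 0,"z": 0,"turn": 0,"claw": -1}
  squeeze: 45

```text
time_s: 15.55
tool_pos: [0.4465, -0.0913, 0.0381]
eef_rot: [0.927, 0.374, 0.002, 0.001]
contact_force: [0.4, -0.3, 5.7]
grip_width: 0.0453
grip_force: 45.4
```

```bash
python3 - <<'E'
from h import *
s=sensors.observe(); print(s["grip_width"],s["grip_force"],s["tool_pos"])
x,y,z=s["tool_pos"]
plan([(x,y,.17,-46),(.6544,-.0924,.17,-66.1),(.6544,-.0924,z+.045,-66.1)])
E
```

```text
0.04529138291658057 45.36518083958072 [ 0.44648389 -0.09133272  0.03806232]
wp (np.float64(0.4464838930808219), np.float64(-0.09133271989905921), 0.17, -46) n 3 end [ 0.4465 -0.0913  0.1701] -46.1
wp (0.6544, -0.0924, 0.17, -66.1) n 4 end [ 0.6542 -0.0921  0.1701] -66.1
wp (0.6544, -0.0924, np.float64(0.08306232135070704), -66.1) n 2 end [ 0.6542 -0.0921  0.0831] -66.1
[{"x": 0, "y": 0, "z": -44, "turn": -0.0}, {"x": 0, "y": 0, "z": -44, "turn": -0.0}, {"x": 0, "y": 0, "z": -44, "turn": -0.0}, {"x": 37, "y": 36, "z": 0, "turn": 0.09}, {"x": 40, "y": 33, "z": 0, "turn": 0.09}]
[{"x": 43, "y": 29, "z": 0, "turn": 0.08}, {"x": 46, "y": 25, "z": 0, "turn": 0.09}, {"x": 0, "y": 0, "z": 44, "turn": -0.0}, {"x": 0, "y": 0, "z": 43, "turn": -0.0}]
```

The 45 mm opening looks odd for a 57 mm body, so I'll take a look.

```bash
python3 - <<'E'
from h import *
im=cams.snapshot("wrist"); b=cams.snapshot("side"); x=np.hstack([im,cv2.resize(b[200:360,200:360],(480,480))]); cv2.imwrite("pics/w9.png",cv2.resize(x,None,fx=.7,fy=.7,interpolation=3))
E
```

```text
(no output)
```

View pics/w9.png

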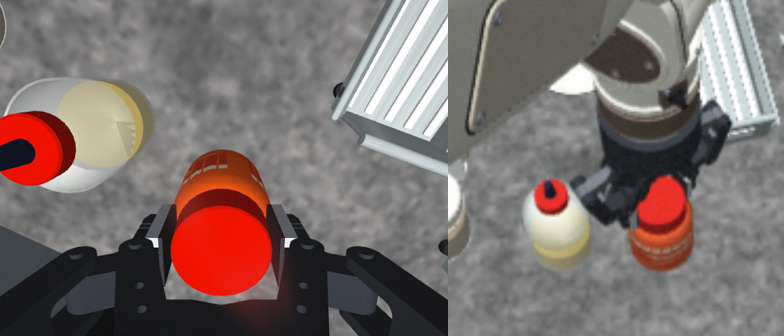

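The relish jar is centred and upright between the pads, and the bottle is untouched. Lift and carry it.

Call:
apply_moves:
  commands:
    - {"x": 0,"y": 0,"z": -44,"turn": 0,"claw": -1}
    - {"x": 0,"y": 0,"z": -44,"turn": 0,"claw": -1}
    - {"x": 0,"y": 0,"z": -44,"turn": 0,"claw": -1}
    - {"x": 37,"y": 36,"z": 0,"turn": 0.09,"claw": -1}
    - {"x": 40,"y": 33,"z": 0,"turn": 0.09,"claw": -1}

```text
time_s: 16.27
tool_pos: [0.5498, -0.092, 0.1701]
eef_rot: [0.958, 0.288, 0.001, 0.001]
contact_force: [0.3, -0.7, -1.9]
grip_width: 0.0459
grip_force: 47.8
```

Call:
apply_moves:
  commands:
    - {"x": 43,"y": 29,"z": 0,"turn": 0.08,"claw": -1}
    - {"x": 46,"y": 25,"z": 0,"turn": 0.09,"claw": -1}
    - {"x": 0,"y": 0,"z": 0,"turn": 0,"claw": -1}
    - {"x": 0,"y": 0,"z": 35,"turn": 0,"claw": -1}
    - {"x": 0,"y": 0,"z": 25,"turn": 0,"claw": -1}

```text
time_s: 16.9
tool_pos: [0.651, -0.0916, 0.107]
eef_rot: [0.978, 0.207, -0.001, -0.0]
contact_force: [-0.2, -0.6, -1.5]
grip_width: 0.0456
grip_force: 47.7
```

```bash
python3 - <<'E'
from h import *
s=sensors.observe(); print(s["grip_width"],s["grip_force"],s["tool_pos"],yaw(quat(s["eef_rot"])),s["contact_force"])
im=cams.snapshot("wrist"); seg(im,(0,150,80),(6,255,255),s["tool_pos"][2]-.038+.094,s)
plan([(.6544,-.0924,.083,-66.1)],s)
E
```

```text
0.04563060763076878 47.672909418615745 [ 0.65096408 -0.09158989  0.10697561] -66.0917573630831 [-0.21458145 -0.60544614 -1.5082096 ]
[  244   270   145   153 17295] [316. 347.] [ 0.6516 -0.0898  0.163 ] box [ 0.652  -0.0899  0.163 ]
wp (0.6544, -0.0924, 0.083, -66.1) n 1 end [ 0.6545 -0.0922  0.083 ] -66.1
[{"x": 3, "y": 2, "z": 24, "turn": 0.0}]
```

Call:
apply_moves:
  commands:
    - {"x": 0,"y": 0,"z": 17,"turn": 0,"claw": -1}
    - {"x": 0,"y": 0,"z": 10,"turn": 0,"claw": -1}
    - {"x": 0,"y": 0,"z": 0,"turn": 0,"claw": -1}
    - {"x": 0,"y": 0,"z": 0,"turn": 0,"claw": -1}

```text
time_s: 17.45
tool_pos: [0.6529, -0.0918, 0.0825]
eef_rot: [0.978, 0.207, 0.001, 0.0]
contact_force: [-0.4, 0.4, -1.7]
grip_width: 0.0452
grip_force: 47.7
```

Call:
apply_moves:
  commands:
    - {"x": 0,"y": 0,"z": 0,"turn": 0,"claw": 1}
    - {"x": 0,"y": 0,"z": 0,"turn": 0,"claw": 1}
    - {"x": 0,"y": 0,"z": 0,"turn": 0,"claw": 1}
    - {"x": 0,"y": 0,"z": 0,"turn": 0,"claw": 1}
    - {"x": 0,"y": 0,"z": -40,"turn": 0,"claw": 1}

```text
time_s: 18.08
tool_pos: [0.6495, -0.0913, 0.1176]
eef_rot: [0.978, 0.207, -0.004, -0.002]
contact_force: [0.8, -0.0, -0.3]
grip_width: 0.0856
grip_force: 0.0
```

Call:
apply_moves:
  commands:
    - {"x": 0,"y": 0,"z": -50,"turn": 0,"claw": 1}
    - {"x": 0,"y": 0,"z": 0,"turn": 0,"claw": 1}

```text
time_s: 18.32
tool_pos: [0.6558, -0.0922, 0.1773]
eef_rot: [0.978, 0.207, 0.005, 0.002]
contact_force: [0.7, 0.0, 0.6]
grip_width: 0.0855
grip_force: 0.0
```

```bash
python3 - <<'E'
from h import *
s=sensors.observe(); print(s["time_s"],s["grip_width"],s["tool_pos"])
im=cams.snapshot("wrist"); cv2.imwrite("pics/w10.png",im); seg(im,(0,150,80),(6,255,255),.115,s)
c,t=np.cos(np.radians(23.9)),np.sin(np.radians(23.9))
# stop contact: axis base at x=-77+28 -> expected cap centre
for xl in (-49,): print("expected cap", .6178+c*(xl-18)/1e3, -.1086+t*(xl-18)/1e3)
plan([(.412,.096,.17,-66.1)],s)
E
```

```text
18.325 0.0855347659655687 [ 0.6558164  -0.09219331  0.17729424]
[ 281  288   79   80 2038] [321. 320.] [ 0.6137 -0.113   0.115 ] box [ 0.6085 -0.1149  0.115 ]
[ 286  349   71   75 4369] [320. 386.] [ 0.5714 -0.1314  0.115 ] box [ 0.5715 -0.1321  0.115 ]
expected cap 0.5565449849993044 -0.1357444863142508
wp (0.412, 0.096, 0.17, -66.1) n 6 end [0.4117 0.0961 0.1703] -66.1
[{"x": -24, "y": -45, "z": 1, "turn": -0.0}, {"x": -25, "y": -45, "z": 1, "turn": -0.0}, {"x": -24, "y": -45, "z": 1, "turn": -0.0}, {"x": -25, "y": -45, "z": 1, "turn": -0.0}, {"x": -24, "y": -45, "z": 2, "turn": -0.0}]
[{"x": -25, "y": -46, "z": 1, "turn": -0.0}]
```

Call:
apply_moves:
  commands:
    - {"x": -24,"y": -45,"z": 1,"turn": 0,"claw": 1}
    - {"x": -25,"y": -45,"z": 1,"turn": 0,"claw": 1}
    - {"x": -24,"y": -45,"z": 1,"turn": 0,"claw": 1}
    - {"x": -25,"y": -45,"z": 1,"turn": 0,"claw": 1}
    - {"x": -24,"y": -45,"z": 2,"turn": 0,"claw": 1}

```text
time_s: 19.0
tool_pos: [0.4475, 0.0653, 0.164]
eef_rot: [0.978, 0.207, -0.001, -0.0]
contact_force: [0.4, 0.6, 0.1]
grip_width: 0.0856
grip_force: 0.0
```

Call:
apply_moves:
  commands:
    - {"x": -25,"y": -46,"z": 1,"turn": 0,"claw": 1}
    - {"x": 0,"y": 0,"z": 0,"turn": 0,"claw": 1}
    - {"x": 0,"y": 0,"z": 0,"turn": 0,"claw": 1}

```text
time_s: 19.38
tool_pos: [0.4084, 0.0965, 0.164]
eef_rot: [0.978, 0.207, -0.0, 0.0]
contact_force: [-0.0, 0.6, -0.4]
grip_width: 0.0858
grip_force: 0.0
```

```bash
python3 look.py white_jar .085 .412 .096 pics/w11.png 40 60; python3 - <<'E'
from h import *
im=cams.snapshot("scene"); cv2.imwrite("pics/sc1.png",im); c=cam("scene")
m=cv2.inRange(cv2.cvtColor(im,cv2.COLOR_BGR2HSV),(0,150,80),(6,255,255))
n,l,st,ce=cv2.connectedComponentsWithStats(m)
for i in range(1,n):
    if st[i][4]>100 and 200<ce[i][0]<420 and ce[i][1]>180: print(st[i],ce[i],ray(c,ce[i],.115),ray(c,ce[i],.105))
b=cams.snapshot("side"); cv2.imwrite("pics/sd1.png",b)
x=np.hstack([cv2.resize(im[170:370,260:460],(400,400)),cv2.resize(b[170:350,270:450],(400,400))]); cv2.imwrite("pics/v1.png",x)
E
```

```text
[0.4084 0.0965 0.164 ] -66.08345278498854 expect px [321.45675816 232.15769134]
[313.5 225.5  47.1] [0.4139 0.1022 0.085 ]
[454.5 255.5  40.5] [0.4319 0.0139 0.085 ]
[458.5 276.5  53.9] [0.4207 0.0048 0.085 ]
[{'location': [0.4189, 0.106, 0.0845], 'conf': 0.62}]
[ 460  258   53   48 1523] [484. 279.] [ 0.4256 -0.011   0.085 ] box [ 0.4246 -0.0133  0.085 ]
[305 224  31  32 612] [319.00490196 237.59803922] [ 0.5564746  -0.14348553  0.115     ] [ 0.56269792 -0.1383062   0.105     ]
```

View pics/v1.png

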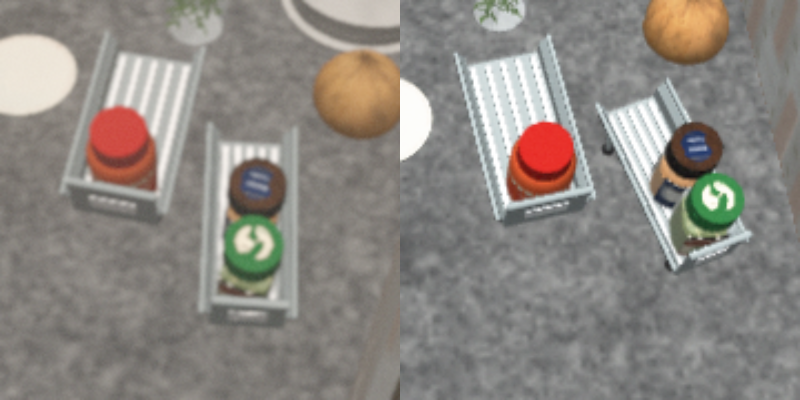

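The relish is against its stop, with herb then chilli in the narrow lane, all upright. Now the white jar, after checking the garlic's clearance.

```bash
python3 - <<'E'
from h import *
print("garlic",ray(cam("side"),(132,339),.02),ray(cam("scene"),(87,260),.02))
plan([(.4148,.1005,.14,-66.1),(.4148,.1005,.036,-66.1)])
E
```

```text
garlic [0.33404034 0.19749913 0.02      ] [0.33504832 0.1921421  0.02      ]
wp (0.4148, 0.1005, 0.14, -66.1) n 1 end [0.4148 0.1006 0.1401] -66.2
wp (0.4148, 0.1005, 0.036, -66.1) n 2 end [0.4148 0.1006 0.0361] -66.2
[{"x": 7, "y": -2, "z": 24, "turn": -0.0}, {"x": 0, "y": 0, "z": 52, "turn": -0.0}, {"x": 0, "y": 0, "z": 52, "turn": -0.0}]
```

Call:
apply_moves:
  commands:
    - {"x": 7,"y": -2,"z": 24,"turn": 0,"claw": 1}
    - {"x": 0,"y": 0,"z": 50,"turn": 0,"claw": 1}
    - {"x": 0,"y": 0,"z": 40,"turn": 0,"claw": 1}
    - {"x": 0,"y": 0,"z": 14,"turn": 0,"claw": 1}
    - {"x": 0,"y": 0,"z": 0,"turn": 0,"claw": 1}

```text
time_s: 20.2
tool_pos: [0.4132, 0.1004, 0.035]
eef_rot: [0.978, 0.206, -0.002, 0.0]
contact_force: [0.3, 1.5, 0.4]
grip_width: 0.0854
grip_force: 0.0
```

Call:
apply_moves:
  commands:
    - {"x": 0,"y": 0,"z": 0,"turn": 0,"claw": -1}
    - {"x": 0,"y": 0,"z": 0,"turn": 0,"claw": -1}
    - {"x": 0,"y": 0,"z": 0,"turn": 0,"claw": -1}
    - {"x": 0,"y": 0,"z": 0,"turn": 0,"claw": -1}

```text
time_s: 20.7
tool_pos: [0.4155, 0.1014, 0.0381]
eef_rot: [0.978, 0.207, 0.002, 0.0]
contact_force: [0.0, -0.2, 4.5]
grip_width: 0.0563
grip_force: 46.6
```

```bash
python3 - <<'E'
from h import *
s=sensors.observe(); print(s["grip_width"],s["grip_force"],s["tool_pos"])
x,y,z=s["tool_pos"]
plan([(x,y,.18,-66.1),(.6544,-.0924,.18,-66.1),(.6544,-.0924,z+.045,-66.1)])
E
```

```text
0.05629283738664347 46.569238901138306 [0.41546698 0.10139518 0.0381348 ]
wp (np.float64(0.41546697565569923), np.float64(0.1013951752737067), 0.18, -66.1) n 3 end [0.4155 0.1014 0.1801] -66.1
wp (0.6544, -0.0924, 0.18, -66.1) n 6 end [ 0.6544 -0.0925  0.1801] -66.1
wp (0.6544, -0.0924, np.float64(0.08313479742449108), -66.1) n 2 end [ 0.6544 -0.0925  0.0831] -66.1
[{"x": 0, "y": 0, "z": -47, "turn": -0.0}, {"x": 0, "y": 0, "z": -47, "turn": -0.0}, {"x": 0, "y": 0, "z": -48, "turn": -0.0}, {"x": 23, "y": 46, "z": 0, "turn": -0.0}, {"x": 23, "y": 46, "z": 0, "turn": -0.0}]
[{"x": 24, "y": 45, "z": 0, "turn": -0.0}, {"x": 23, "y": 46, "z": 0, "turn": -0.0}, {"x": 24, "y": 45, "z": 0, "turn": -0.0}, {"x": 23, "y": 46, "z": 0, "turn": -0.0}, {"x": 0, "y": 0, "z": 48, "turn": -0.0}]
[{"x": 0, "y": 0, "z": 49, "turn": -0.0}]
```

Call:
apply_moves:
  commands:
    - {"x": 0,"y": 0,"z": -47,"turn": 0,"claw": -1}
    - {"x": 0,"y": 0,"z": -47,"turn": 0,"claw": -1}
    - {"x": 0,"y": 0,"z": -48,"turn": 0,"claw": -1}
    - {"x": 23,"y": 46,"z": 0,"turn": 0,"claw": -1}
    - {"x": 23,"y": 46,"z": 0,"turn": 0,"claw": -1}

```text
time_s: 21.32
tool_pos: [0.4949, 0.0354, 0.1804]
eef_rot: [0.978, 0.208, 0.002, 0.0]
contact_force: [0.2, 0.5, -2.5]
grip_width: 0.0563
grip_force: 48.6
```

Call:
apply_moves:
  commands:
    - {"x": 24,"y": 45,"z": 0,"turn": 0,"claw": -1}
    - {"x": 23,"y": 46,"z": 0,"turn": 0,"claw": -1}
    - {"x": 24,"y": 45,"z": 0,"turn": 0,"claw": -1}
    - {"x": 23,"y": 46,"z": 0,"turn": 0,"claw": -1}
    - {"x": 0,"y": 0,"z": 0,"turn": 0,"claw": -1}

```text
time_s: 21.95
tool_pos: [0.6546, -0.0955, 0.1758]
eef_rot: [0.979, 0.205, -0.001, -0.0]
contact_force: [-0.9, 1.3, -3.6]
grip_width: 0.0558
grip_force: 48.8
```

Call:
apply_moves:
  commands:
    - {"x": 0,"y": 0,"z": 40,"turn": 0,"claw": -1}
    - {"x": 0,"y": 0,"z": 30,"turn": 0,"claw": -1}
    - {"x": 0,"y": 0,"z": 17,"turn": 0,"claw": -1}
    - {"x": 0,"y": 0,"z": 10,"turn": 0,"claw": -1}
    - {"x": 0,"y": 0,"z": 0,"turn": 0,"claw": -1}

```text
time_s: 22.58
tool_pos: [0.6522, -0.0922, 0.0812]
eef_rot: [0.978, 0.207, -0.001, -0.0]
contact_force: [0.3, -0.1, -2.5]
grip_width: 0.0566
grip_force: 48.8
```

Call:
apply_moves:
  commands:
    - {"x": 0,"y": 0,"z": 0,"turn": 0,"claw": -1}
    - {"x": 0,"y": 0,"z": 0,"turn": 0,"claw": 1}
    - {"x": 0,"y": 0,"z": 0,"turn": 0,"claw": 1}
    - {"x": 0,"y": 0,"z": 0,"turn": 0,"claw": 1}
    - {"x": 0,"y": 0,"z": 0,"turn": 0,"claw": 1}

```text
time_s: 23.2
tool_pos: [0.6531, -0.0927, 0.0817]
eef_rot: [0.978, 0.207, 0.0, 0.0]
contact_force: [-0.6, 0.1, -0.0]
grip_width: 0.0858
grip_force: 0.0
```

Call:
apply_moves:
  commands:
    - {"x": 0,"y": 0,"z": 0,"turn": 0,"claw": 1}
    - {"x": 0,"y": 0,"z": 0,"turn": 0,"claw": 1}
    - {"x": 0,"y": 0,"z": -40,"turn": 0,"claw": 1}
    - {"x": 0,"y": 0,"z": -50,"turn": 0,"claw": 1}
    - {"x": 0,"y": 0,"z": -20,"turn": 0,"claw": 1}

```text
time_s: 23.82
tool_pos: [0.6546, -0.0929, 0.1955]
eef_rot: [0.978, 0.207, 0.003, 0.001]
contact_force: [0.6, 0.2, -0.2]
grip_width: 0.0856
grip_force: 0.0
```

```bash
python3 - <<'E'
from h import *
s=sensors.observe(); print(s["time_s"],s["tool_pos"])
plan([(.427,-.0085,.20,-66.1)],s)
E
```

```text
23.825 [ 0.65457828 -0.09290871  0.19546143]
wp (0.427, -0.0085, 0.2, -66.1) n 5 end [ 0.4271 -0.0088  0.2005] -66.1
[{"x": -35, "y": -34, "z": -1, "turn": -0.0}, {"x": -35, "y": -34, "z": -1, "turn": -0.0}, {"x": -35, "y": -34, "z": -1, "turn": -0.0}, {"x": -34, "y": -34, "z": -1, "turn": -0.0}, {"x": -35, "y": -33, "z": -1, "turn": -0.0}]
```

Call:
apply_moves:
  commands:
    - {"x": -35,"y": -34,"z": -1,"turn": 0,"claw": 0.5}
    - {"x": -35,"y": -34,"z": -1,"turn": 0,"claw": 0.5}
    - {"x": -35,"y": -34,"z": -1,"turn": 0,"claw": 0.5}
    - {"x": -34,"y": -34,"z": -1,"turn": 0,"claw": 0.5}
    - {"x": -35,"y": -33,"z": -1,"turn": 0,"claw": 0.5}

```text
time_s: 24.45
tool_pos: [0.424, -0.0081, 0.1965]
eef_rot: [0.978, 0.207, 0.0, -0.0]
contact_force: [-1.2, 0.4, 0.7]
grip_width: 0.0638
grip_force: 0.0
```

Call:
apply_moves:
  commands:
    - {"x": 0,"y": 0,"z": 0,"turn": 0,"claw": 0.5}
    - {"x": 0,"y": 0,"z": 0,"turn": 0,"claw": 0.5}
    - {"x": 0,"y": 0,"z": 0,"turn": 0,"claw": 0.5}

```text
time_s: 24.82
tool_pos: [0.4267, -0.0089, 0.1966]
eef_rot: [0.978, 0.207, 0.0, 0.0]
contact_force: [0.6, -0.2, 0.1]
grip_width: 0.0645
grip_force: 0.0
```

```bash
python3 look.py squeeze_bottle .103 .427 -.0085 pics/w12.png 16 30; python3 - <<'E'
from h import *
im=cams.snapshot("scene"); b=cams.snapshot("side"); w=cv2.imread("pics/w12.png")
x=np.hstack([cv2.resize(w,(320,240)),cv2.resize(im[170:330,260:420],(240,240)),cv2.resize(b[170:330,285:445],(240,240))]); cv2.imwrite("pics/v2.png",x)
E
```

```text
[ 0.4267 -0.0089  0.1966] -66.14453910326412 expect px [317.88049144 230.69163466]
[313.5 227.5  21.7] [ 0.4278 -0.005   0.103 ]
[ 54.5 209.5  29.4] [0.3715 0.1519 0.103 ]
[315.5 193.5  24.9] [0.4487 0.0028 0.103 ]
[{'location': [0.4346, -0.0031, 0.0878], 'conf': 0.89}]
[ 551   69   89   84 6012] [598. 111.] [ 0.5635 -0.1328  0.103 ] box [ 0.5629 -0.1315  0.103 ]
[ 293  206   43   43 1195] [314. 226.] [ 0.4287 -0.0051  0.103 ] box [ 0.4281 -0.0056  0.103 ]
```

View pics/v2.png

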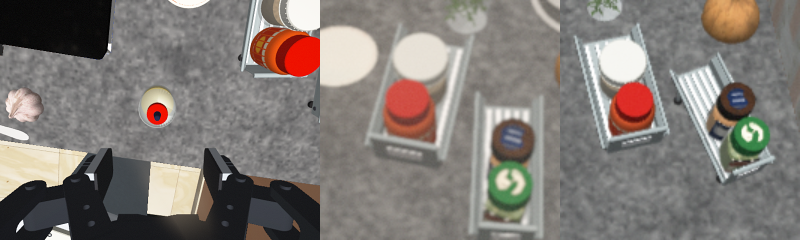

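All four jars are in order: white behind red, black behind green. The bottle's collar is at (0.428,-0.005). Grip the collar.

```bash
python3 - <<'E'
from h import *
plan([(.428,-.0052,.15,-66.1),(.428,-.0052,.086,-66.1)])
s=sensors.observe(); W=cam("wrist",s)
im=cv2.imread("pics/side0.png"); c=cam("side"); c2=cam("scene")
for n,cm in (("side0",c),("scene0",c2)):
    h=cv2.cvtColor(cv2.imread(f"pics/{n}.png"),cv2.COLOR_BGR2HSV); m=cv2.inRange(h,(0,0,195),(60,60,255))
    k,l,st,ce=cv2.connectedComponentsWithStats(m)
    for i in range(1,k):
        if st[i][4]>900 and 230<ce[i][0]<300 and 190<ce[i][1]<240: print(n,st[i],ce[i],ray(cm,ce[i],.016))
w=cv2.imread("pics/w2.png"); W2=cam("wrist",json.load(open("s1.json")))
m=cv2.inRange(cv2.cvtColor(w,cv2.COLOR_BGR2HSV),(5,0,170),(45,80,255)); m[:, :140]=0; m[95:]=0; m[:,265:]=0
cs,_=cv2.findContours(m,0,1); q=max(cs,key=cv2.contourArea); q=q[q[:,0,1]>2]; e=cv2.fitEllipse(q); print(e,ray(W2,e[0],.016))
E
```

```text
wp (0.428, -0.0052, 0.15, -66.1) n 1 end [ 0.4279 -0.0058  0.1501] -66.1
wp (0.428, -0.0052, 0.086, -66.1) n 2 end [ 0.4279 -0.0058  0.0861] -66.1
[{"x": 3, "y": -2, "z": 46, "turn": -0.0}, {"x": 0, "y": 0, "z": 32, "turn": -0.0}, {"x": 0, "y": 0, "z": 32, "turn": -0.0}]
side0 [ 237  204   48   41 1513] [260.31130205 223.93390615] [0.62177324 0.02884854 0.016     ]
scene0 [ 245  188   53   40 1649] [271.11400849 207.00545785] [0.62153195 0.02421365 0.016     ]
((203.29940795898438, 25.721057891845703), (98.60201263427734, 110.91175842285156), 161.57284545898438) [0.62523217 0.02965155 0.016     ]
```

Call:
apply_moves:
  commands:
    - {"x": 3,"y": -2,"z": 46,"turn": 0,"claw": 0.5}
    - {"x": 0,"y": 0,"z": 40,"turn": 0,"claw": 0.5}
    - {"x": 0,"y": 0,"z": 24,"turn": 0,"claw": 0.5}
    - {"x": 0,"y": 0,"z": 0,"turn": 0,"claw": 0.5}
    - {"x": 0,"y": 0,"z": 0,"turn": 0,"claw": 0.5}

```text
time_s: 25.65
tool_pos: [0.4283, -0.0056, 0.0872]
eef_rot: [0.978, 0.207, 0.001, 0.0]
contact_force: [0.1, -0.3, -0.0]
grip_width: 0.0641
grip_force: 0.0
```

Call:
apply_moves:
  commands:
    - {"x": 0,"y": 0,"z": 0,"turn": 0,"claw": -1}
    - {"x": 0,"y": 0,"z": 0,"turn": 0,"claw": -1}
    - {"x": 0,"y": 0,"z": 0,"turn": 0,"claw": -1}
    - {"x": 0,"y": 0,"z": 0,"turn": 0,"claw": -1}
  squeeze: 40

```text
time_s: 26.15
tool_pos: [0.428, -0.0057, 0.087]
eef_rot: [0.978, 0.207, 0.001, 0.0]
contact_force: [0.5, -0.8, 3.3]
grip_width: 0.0062
grip_force: 39.1
```

```bash
python3 - <<'E'
from h import *
s=sensors.observe(); print(s["grip_width"],s["grip_force"],s["tool_pos"])
x,y,z=s["tool_pos"]
plan([(x,y,.16,-66.1),(.622,.028,.16,-66.1)])
E
```

```text
0.006169958748489292 39.10540223121643 [ 0.42802028 -0.0057049   0.0870093 ]
wp (np.float64(0.4280202813892257), np.float64(-0.00570490199306815), 0.16, -66.1) n 2 end [ 0.428  -0.0057  0.16  ] -66.1
wp (0.622, 0.028, 0.16, -66.1) n 4 end [0.6221 0.0277 0.16  ] -66.1
[{"x": 0, "y": 0, "z": -36, "turn": -0.0}, {"x": 0, "y": 0, "z": -37, "turn": -0.0}, {"x": 48, "y": 12, "z": 0, "turn": -0.0}, {"x": 48, "y": 12, "z": 0, "turn": -0.0}, {"x": 48, "y": 12, "z": 0, "turn": -0.0}]
[{"x": 47, "y": 12, "z": 0, "turn": -0.0}]
```

The opening is small, since the adaptive fingertips bear only on the collar. I'll test with a small lift.

Call:
apply_moves:
  commands:
    - {"x": 0,"y": 0,"z": -8,"turn": 0,"claw": -1}
    - {"x": 0,"y": 0,"z": -7,"turn": 0,"claw": -1}
    - {"x": 0,"y": 0,"z": 0,"turn": 0,"claw": -1}
    - {"x": 0,"y": 0,"z": 0,"turn": 0,"claw": -1}

```text
time_s: 26.65
tool_pos: [0.4272, -0.0055, 0.1013]
eef_rot: [0.978, 0.207, -0.0, -0.0]
contact_force: [0.5, 0.0, -2.6]
grip_width: 0.0058
grip_force: 39.0
```

```bash
cat > chk.py <<'E'
from h import *
s=sensors.observe(); print(s["grip_width"],s["grip_force"],np.round(s["tool_pos"],4),np.round(s["contact_force"],2))
im=cams.snapshot("wrist"); 
seg(im,(0,150,80),(6,255,255),s["tool_pos"][2]+.013,s,200)
for c in ("scene","side"):
    b=cams.snapshot(c); print(c,[(np.round(d["location"],3).tolist(),round(d["conf"],2)) for d in finder.spot_in(c,"squeeze_bottle")[:2]])
    m=cv2.inRange(cv2.cvtColor(b,cv2.COLOR_BGR2HSV),(0,150,80),(6,255,255))
    n,l,st,ce=cv2.connectedComponentsWithStats(m)
    for i in range(1,n):
        if st[i][4]>25 and 150<ce[i][0]<420 and ce[i][1]>180: print(st[i],np.round(ce[i],1),np.round(ray(cam(c),ce[i],s["tool_pos"][2]+.009),3))
E
python3 chk.py
```

```text
0.0057926961529578165 39.012826681137085 [ 0.4272 -0.0055  0.1013] [ 0.47  0.01 -2.64]
[613  38  27  11 205] [629.  44.] [ 0.5576 -0.0655  0.1143] box [ 0.5574 -0.0648  0.1143]
[599  50  41  18 261] [619.  57.] [ 0.5526 -0.0649  0.1143] box [ 0.5522 -0.0655  0.1143]
[583 102  41  24 496] [605. 113.] [ 0.5347 -0.0711  0.1143] box [ 0.5343 -0.0709  0.1143]
[592 119  37  21 263] [610. 128.] [ 0.531  -0.0758  0.1143] box [ 0.5307 -0.0764  0.1143]
[ 283  260   68   43 1631] [317. 279.] [ 0.4338 -0.0015  0.1143] box [ 0.4327 -0.002   0.1143]
scene [([0.414, -0.02, 0.084], 0.56)]
[304 224  31  25 578] [317.9 236.2] [ 0.561 -0.138  0.11 ]
[187 243  17  16 177] [195.4 250.8] [ 0.425 -0.008  0.11 ]
side [([0.408, -0.017, 0.092], 0.95)]
[321 225  27  28 568] [333.8 238.3] [ 0.557 -0.134  0.11 ]
[318 250   7  10  27] [320.3 255.8] [ 0.516 -0.116  0.11 ]
[239 285  17  14 126] [247.6 292.7] [ 0.422 -0.006  0.11 ]
[  60  393  227   39 2638] [173.2 411.9] [0.208 0.055 0.11 ]
```

The bottle is lifted: it weighs about 2.6 N and the collar stays in line. I'll carry it smoothly to the plate.

Call:
apply_moves:
  commands:
    - {"x": 0,"y": 0,"z": -30,"turn": 0,"claw": -1}
    - {"x": 0,"y": 0,"z": -25,"turn": 0,"claw": -1}
    - {"x": 20,"y": 5,"z": 0,"turn": 0,"claw": -1}
    - {"x": 35,"y": 9,"z": 0,"turn": 0,"claw": -1}
    - {"x": 40,"y": 10,"z": 0,"turn": 0,"claw": -1}

```text
time_s: 27.52
tool_pos: [0.5247, 0.011, 0.1566]
eef_rot: [0.978, 0.207, 0.0, 0.0]
contact_force: [0.6, -0.2, -1.3]
grip_width: 0.0062
grip_force: 39.2
```

Call:
apply_moves:
  commands:
    - {"x": 40,"y": 10,"z": 0,"turn": 0,"claw": -1}
    - {"x": 35,"y": 9,"z": 0,"turn": 0,"claw": -1}
    - {"x": 21,"y": 5,"z": 0,"turn": 0,"claw": -1}
    - {"x": 0,"y": 0,"z": 0,"turn": 0,"claw": -1}
    - {"x": 0,"y": 0,"z": 0,"turn": 0,"claw": -1}

```text
time_s: 28.15
tool_pos: [0.6203, 0.0277, 0.1558]
eef_rot: [0.978, 0.207, -0.001, -0.0]
contact_force: [0.0, -0.6, -3.2]
grip_width: 0.0059
grip_force: 39.2
```

```bash
python3 - <<'E'
from h import *
s=sensors.observe(); print(s["grip_width"],s["grip_force"],np.round(s["tool_pos"],4),np.round(s["contact_force"],2))
im=cams.snapshot("wrist"); cv2.imwrite("pics/w13.png",im); seg(im,(0,150,80),(6,255,255),s["tool_pos"][2]+.013,s,300)
W=cam("wrist",s)
m=cv2.inRange(cv2.cvtColor(im,cv2.COLOR_BGR2HSV),(5,5,170),(45,90,255)); e0=proj(W,[.622,.028,.016]); print("expect plate",e0)
k,l,st,ce=cv2.connectedComponentsWithStats(m)
for i in range(1,k):
    if st[i][4]>600: 
        q=np.argwhere(l==i)[:,::-1].astype(np.int32); e=cv2.fitEllipse(cv2.convexHull(q)); print(st[i],np.round(e[0]),np.round(e[1]),np.round(ray(W,e[0],.016),4))
print([(np.round(d["location"],4).tolist(),d["conf"]) for d in finder.spot_in("wrist","drip_plate")[:1]])
plan([(.622,.028,.098,-66.1)],s)
E
```

```text
0.0059217271732463946 39.18359935283661 [0.6203 0.0277 0.1558] [ 0.02 -0.56 -3.2 ]
[ 283  262   68   41 1413] [317. 280.] [0.6262 0.0314 0.1688] box [0.6254 0.031  0.1688]
expect plate [318.73881303 213.37532218]
[ 253  143  131  105 8070] [318. 208.] [130. 132.] [0.6258 0.0301 0.016 ]
[ 279  222   85   65 2851] [320. 263.] [78. 84.] [0.5866 0.0109 0.016 ]
[ 481  314  109   81 6183] [537. 353.] [ 78. 110.] [ 0.5869 -0.1855  0.016 ]
[([0.6404, 0.0415, 0.0126], 0.69)]
wp (0.622, 0.028, 0.098, -66.1) n 1 end [0.6221 0.0285 0.0978] -66.1
[{"x": 2, "y": 0, "z": 58, "turn": -0.0}]
```

The wrist view puts the plate at about (0.625,0.030), so I'll shift 4 mm and lower to just above touch-down.

Call:
apply_moves:
  commands:
    - {"x": 4,"y": 0,"z": 20,"turn": 0,"claw": -1}
    - {"x": 0,"y": 0,"z": 20,"turn": 0,"claw": -1}
    - {"x": 0,"y": 0,"z": 12,"turn": 0,"claw": -1}
    - {"x": 0,"y": 0,"z": 4,"turn": 0,"claw": -1}
    - {"x": 0,"y": 0,"z": 0,"turn": 0,"claw": -1}

```text
time_s: 28.88
tool_pos: [0.6252, 0.0295, 0.1008]
eef_rot: [0.978, 0.207, 0.0, 0.0]
contact_force: [-0.1, -0.1, -2.9]
grip_width: 0.0062
grip_force: 39.2
```

Call:
apply_moves:
  commands:
    - {"x": 0,"y": 0,"z": 0,"turn": 0,"claw": -1}
    - {"x": 0,"y": 0,"z": 0,"turn": 0,"claw": -1}

```text
time_s: 29.12
tool_pos: [0.6256, 0.0295, 0.1011]
eef_rot: [0.978, 0.207, 0.001, 0.0]
contact_force: [0.7, -0.5, -3.0]
grip_width: 0.0059
grip_force: 39.2
```

Lower by small steps until the weight comes off.

Call:
apply_moves:
  commands:
    - {"x": 0,"y": 0,"z": 2,"turn": 0,"claw": -1}
    - {"x": 0,"y": 0,"z": 1,"turn": 0,"claw": -1}
    - {"x": 0,"y": 0,"z": 0,"turn": 0,"claw": -1}
    - {"x": 0,"y": 0,"z": 0,"turn": 0,"claw": -1}

```text
time_s: 29.62
tool_pos: [0.6253, 0.0294, 0.0977]
eef_rot: [0.978, 0.207, 0.0, 0.0]
contact_force: [0.4, -0.8, -0.1]
grip_width: 0.0062
grip_force: 39.5
```

Call:
apply_moves:
  commands:
    - {"x": 0,"y": 0,"z": 0,"turn": 0,"claw": -0.5}
    - {"x": 0,"y": 0,"z": 0,"turn": 0,"claw": 0}
    - {"x": 0,"y": 0,"z": 0,"turn": 0,"claw": 0.5}
    - {"x": 0,"y": 0,"z": 0,"turn": 0,"claw": 0.5}
    - {"x": 0,"y": 0,"z": 0,"turn": 0,"claw": 0.5}

```text
time_s: 30.25
tool_pos: [0.6251, 0.0296, 0.0974]
eef_rot: [0.978, 0.207, -0.0, -0.0]
contact_force: [0.4, 0.6, 0.6]
grip_width: 0.0643
grip_force: 0.0
```

Call:
apply_moves:
  commands:
    - {"x": 0,"y": 0,"z": -20,"turn": 0,"claw": 0.5}
    - {"x": 0,"y": 0,"z": -40,"turn": 0,"claw": 0.5}
    - {"x": 0,"y": 0,"z": -50,"turn": 0,"claw": 0.5}
    - {"x": 0,"y": 0,"z": 0,"turn": 0,"claw": 0.5}
    - {"x": 0,"y": 0,"z": 0,"turn": 0,"claw": 0.5}

```text
time_s: 30.88
tool_pos: [0.6249, 0.0295, 0.2071]
eef_rot: [0.978, 0.207, -0.0, 0.0]
contact_force: [0.8, -0.9, -0.1]
grip_width: 0.0644
grip_force: 0.0
```

```bash
python3 - <<'E'
from h import *
s=sensors.observe(); print(s["grip_width"],np.round(s["tool_pos"],4),s["time_s"])
im=cams.snapshot("wrist"); cv2.imwrite("pics/w14.png",im); W=cam("wrist",s)
seg(im,(0,150,80),(6,255,255),.113,s,300)
m=cv2.inRange(cv2.cvtColor(im,cv2.COLOR_BGR2HSV),(5,5,150),(45,120,255)); print("expect plate",proj(W,[.6252,.03,.016]))
k,l,st,ce=cv2.connectedComponentsWithStats(m)
for i in range(1,k):
    if st[i][4]>600: 
        q=np.argwhere(l==i)[:,::-1].astype(np.int32); e=cv2.fitEllipse(cv2.convexHull(q)); print(st[i],np.round(e[0]),np.round(e[1]),np.round(ray(W,e[0],.016),4))
plan([(.40,.15,.28,-66.1)],s)
E
```

```text
0.0643963249381357 [0.6249 0.0295 0.2071] 30.875
[ 297  210   43   44 1156] [318. 231.] [0.6249 0.0295 0.113 ] box [0.6243 0.0291 0.113 ]
expect plate [317.46045431 202.73567001]
[600   0  40  75 993] [620.  34.] [24. 83.] [ 0.8443 -0.133   0.016 ]
[ 261  146  114  113 7236] [318. 203.] [113. 114.] [0.6254 0.0299 0.016 ]
[ 444  264   85   47 1028] [489. 300.] [71. 89.] [ 0.6055 -0.1526  0.016 ]
[ 457  286   85   71 4208] [501. 319.] [70. 83.] [ 0.5938 -0.1727  0.016 ]
wp (0.4, 0.15, 0.28, -66.1) n 5 end [0.4    0.1497 0.2801] -66.1
[{"x": -31, "y": -40, "z": -15, "turn": -0.0}, {"x": -31, "y": -40, "z": -14, "turn": -0.0}, {"x": -32, "y": -40, "z": -15, "turn": -0.0}, {"x": -31, "y": -41, "z": -14, "turn": -0.0}, {"x": -32, "y": -40, "z": -15, "turn": -0.0}]
```

The bottle's collar is at (0.625,0.0295) over a plate centre of (0.625,0.030), upright and centred. I'll retreat and do a final check on the numbers.

Call:
apply_moves:
  commands:
    - {"x": -31,"y": -40,"z": -15,"turn": 0,"claw": 0.5}
    - {"x": -31,"y": -40,"z": -14,"turn": 0,"claw": 0.5}
    - {"x": -32,"y": -40,"z": -15,"turn": 0,"claw": 0.5}
    - {"x": -31,"y": -41,"z": -14,"turn": 0,"claw": 0.5}
    - {"x": -32,"y": -40,"z": -15,"turn": 0,"claw": 0.5}

```text
time_s: 31.55
tool_pos: [0.3977, 0.15, 0.279]
eef_rot: [0.978, 0.207, -0.002, 0.0]
contact_force: [0.5, 1.1, 0.4]
grip_width: 0.0643
grip_force: 0.0
```

Call:
apply_moves:
  commands:
    - {"x": 0,"y": 0,"z": 0,"turn": 0,"claw": 0.5}
    - {"x": 0,"y": 0,"z": 0,"turn": 0,"claw": 0.5}
    - {"x": 0,"y": 0,"z": 0,"turn": 0,"claw": 0.5}

```text
time_s: 31.92
tool_pos: [0.4005, 0.1492, 0.2792]
eef_rot: [0.978, 0.206, -0.001, 0.0]
contact_force: [0.0, -0.6, -0.8]
grip_width: 0.0644
grip_force: 0.0
```

```bash
python3 - <<'E'
from h import *
for c in ("scene","side"):
    cams.snapshot(c)
    for t in "drip_plate herb_jar chilli_jar relish_jar white_jar squeeze_bottle onion herb_cup".split():
        print(c,t,[(np.round(d["location"],3).tolist(),round(d["conf"],2)) for d in finder.spot_in(c,t)[:1]])
E
```

```text
scene drip_plate [([0.605, 0.014, 0.016], 0.85)]
scene herb_jar [([0.527, -0.278, 0.119], 0.79)]
scene chilli_jar [([0.568, -0.256, 0.133], 0.95)]
scene relish_jar [([0.551, -0.144, 0.107], 0.79)]
scene white_jar [([0.611, -0.12, 0.113], 0.64)]
scene squeeze_bottle [([0.608, 0.013, 0.076], 0.75)]
scene onion [([0.756, -0.249, 0.057], 0.74)]
scene herb_cup [([0.772, -0.065, 0.066], 0.7)]
side drip_plate [([0.604, 0.012, 0.012], 0.93)]
side herb_jar [([0.53, -0.274, 0.111], 0.95)]
side chilli_jar [([0.568, -0.249, 0.126], 0.91)]
side relish_jar [([0.553, -0.132, 0.11], 0.74)]
side white_jar [([0.608, -0.104, 0.112], 0.7)]
side squeeze_bottle [([0.606, 0.021, 0.085], 0.9)]
side onion [([0.754, -0.239, 0.06], 0.6)]
side herb_cup [([0.771, -0.06, 0.064], 0.84)]
```

```bash
python3 -c "
from plant import sign_off
print(sign_off())"
```

```text
the job is handed in; nothing more can be done
None
```

The job is handed in at about 32 s: herb then chilli in the narrow lane, relish then white in the wide lane, the bottle upright in the middle of its plate, and the onion and tumbler where they were.

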